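Boil-out bench: pan handle in, switch to 2, baskets hung behind the flap

TASK

The boil-out is over. First swing the big saucepan's handle inward, so that it no longer juts out past the edge of the hot plate and is clear of the small pan beside it, with the saucepan still centred on its ring; then turn that ring's switch down to 2. Hang every crucible basket by its eye on the long peg of the drain stand, pushed in past the brass flap so that the flap drops shut behind it, and leave the small pan, the other switch and the glassware as they are.

Things in the scene. Friction and masses are not known exactly. Their poses are not given: they have to be found in the camera images.
- hotplate: White double hot plate, fixed, 280 (x) by 410 (y) by 75 high. Origin: centre of its underside; +x to its back, -x to its front edge (robot's side), +y to its left. Two round dark rings, tops 85 above the bench: big (radius 75) at the right, (+30, -100); small (radius 60) at the left, (+30, +100). In front of each, at (-105, -100) and (-105, +100), a black rotary switch.
- saucepan_center (a point): Big covered steel saucepan, loose on the big ring: radius 70, 85 high, 0.75 kg. The point is on its axis, 42.5 above its underside. The pan's own -x axis points along its handle. In z +42 to +70 above this point are the lid and its knob.
- saucepan_handle (a point): Grip point on the saucepan's straight, level black handle: 180 from the pan's axis, 64 above the pan's underside. The handle is a bar 20 wide and 14 thick from 70 to 230 from the pan's axis; same axes as the pan. It reaches out over the switch, whose top is about 30 below the handle's underside.
- saucepan_tip (a point): Outer end of the saucepan's handle, 230 from the pan's axis.
- milkpan_center (a point): Small covered steel pan, loose on the small ring: radius 50, 62 high; the point is on its axis 31 above its underside. Its own handle points away, outward. It must stay where it is.
- switch_grip (a point): Black rotary switch of the big ring; it turns about the upright axis through this point, which is 28 above the hot plate's top and 8 below the top of the switch. Grip: an upright bar 44 long, 14 wide, 32 high along the point's own x axis, on a disc of radius 23, 5 thick. A white line and spot mark the pointer, the end on the point's own -x side.
- switch (a joint): Angle (rad) of the big ring's switch, 0 to 4.71, growing clockwise from above: 0 is off (pointer to the front, at the long mark); positions 1 to 6 follow every 0.785 (45 degrees) at the short marks, so 2 reads 1.571. It clicks: a spring ball (about 0.1 N m to pass) pulls it into the nearest position when let go. Down is anticlockwise from above.
- switch2 (a joint): The same for the small ring's switch (the left one), which is off (0) and must stay so.
- stand: Drain stand, fixed: steel tray 130 by 330, 12 high; column (30 by 22) at its left end; from it one level steel peg, 8 thick, 262 above the bench, runs to the right (the stand's -y). Origin: on the bench under the middle of the peg, which spans y +125 (column) to -125 (tip): room for three baskets about 70 apart. A guard of two thin cheeks, 26 wide over all, runs 42 to 54 above the peg's axis.
- peg_tip (a point): Open tip of the peg on its axis, 262 above the bench; axes as the stand's: eyes are threaded on here and slide inward along +y.
- flap (a joint): Angle (rad) of the brass gravity flap, 30 g, pivoted 11 inward of the peg's tip, 46 above its axis: 0 hangs shut on its stop, lower end 18 inward of the tip, 3 above the peg; up to 1.35 swung inward. An eye pushed inward along the peg lifts it; it falls shut once the wire is past (eye nearly centred on the peg: some 48 inward of the tip). It does not open outward.
- basket1_grip (a point): Grip point of a wire crucible basket (may be absent), 78 above its underside on its upright flat strip, 14 wide (basket's y), 5 thick. Basket 80 (x) by 54 (y) by 42 high, 0.22 kg, on a mat 2.5 thick; overall height 214. The strip stands at its -x side, 42.5 from the middle, 122 high; then a 7 thick arm leans over to the eye. Site axes as the basket's: z up, +x from strip to eye.
- basket2_grip (a point): Grip point of a wire crucible basket (may be absent), 78 above its underside on its upright flat strip, 14 wide (basket's y), 5 thick. Basket 80 (x) by 54 (y) by 42 high, 0.22 kg, on a mat 2.5 thick; overall height 214. The strip stands at its -x side, 42.5 from the middle, 122 high; then a 7 thick arm leans over to the eye. Site axes as the basket's: z up, +x from strip to eye.
- basket3_grip (a point): Grip point of a wire crucible basket (may be absent), 78 above its underside on its upright flat strip, 14 wide (basket's y), 5 thick. Basket 80 (x) by 54 (y) by 42 high, 0.22 kg, on a mat 2.5 thick; overall height 214. The strip stands at its -x side, 42.5 from the middle, 122 high; then a 7 thick arm leans over to the eye. Site axes as the basket's: z up, +x from strip to eye.
- basket1_eye (a point): Centre of this basket's eye, a ring of 35 inner diameter and 6 thick wire in the basket's x-z plane (the peg enters it along the basket's y): 44.5 ahead (+x) of the grip point and 112 above it. Hung, this point lies 13 below the peg's axis.
- basket2_eye (a point): Centre of this basket's eye, a ring of 35 inner diameter and 6 thick wire in the basket's x-z plane (the peg enters it along the basket's y): 44.5 ahead (+x) of the grip point and 112 above it. Hung, this point lies 13 below the peg's axis.
- basket3_eye (a point): Centre of this basket's eye, a ring of 35 inner diameter and 6 thick wire in the basket's x-z plane (the peg enters it along the basket's y): 44.5 ahead (+x) of the grip point and 112 above it. Hung, this point lies 13 below the peg's axis.
- flask1: Stoppered conical flask, 74 wide and 124 high; a bystander, loose; origin under its centre.
- amber1: Small amber bottle, 44 wide and 85 high; a bystander, loose; origin under its centre.
- beaker: Glass beaker with a stirring rod, 60 wide, 75 high (rod to 130); a bystander, loose; origin under its centre.
- flask2: Stoppered conical flask, 89 wide and 149 high; a bystander, loose; origin under its centre.
- amber2: Amber bottle, 80 wide and 175 high; a bystander, loose; origin under its centre.
There are look-alikes about, which are no part of the job. Leave any red or turquoise look-alike of the part that bears basket2_grip alone.

How it is judged:
By the outcome, as a careful person would: the job done as asked, in the order asked, and still so for the second after the job is handed in, with the robot touching nothing.
Of basket1, basket2, basket3 only 2 to 3 are there at a start; the rules pass over those that are not, and their reading is None.
At some moment in a run one of basket1, basket2, basket3 may be knocked a few centimetres aside while the robot is not near it.
It also fails if it takes over 210 s, if anything falls off the work surface, if the arm or the gripper's body presses on something with over 40 N, if the wrist force passes 120 N, or if a joint passes its speed limit or range.

ROBOT

A 6-joint arm with a two-finger parallel gripper is mounted at the origin on the work surface. World frame = base frame: x ahead of the robot, y to its left, z up, the work surface at z = 0. Lengths are in m, angles in rad, forces in N, time in s.
With the tool pointing down it reaches from about 0.225 to 0.875 m from the base axis. Payload 3.4 kg.
Tool frame: the origin (TCP) lies between the finger pads; the fingertips stand 11 mm ahead of it and the grasp point (between the pads) lies 8 mm behind it (tips_ahead is the distance from the TCP to the fingertips, in m); z points along the fingers, x is the direction in which the jaws open and shut, and the axes are right-handed (so a half turn about z gives the same grasp; the last joint's range is limited). The gripper opens to 85 mm and grips with 20 to 120 N. Pads are 22 mm wide; open, the fingers measure 114 mm over their backs; the gripper's body (76 mm by 85 mm) begins 54 mm behind the grasp point. The pads swing forward as they close: fully open they stand 13 mm farther back than shut.
Start: joints at [1.136, 0.276, 1.505, -0, 1.361, -0.121], TCP at [0.178, 0.547, 0.242] pointing down, gripper open.
Joint ranges: [-2.89, 2.89], [-0.75, 2.08], [0.22, 2.7], [-1.18, 4.32], [0.11, 2.71], [-2.7, 2.7]. Speed limits (rad/s): [2.57, 2.57, 3.14, 3.14, 3.14, 3.14].

INTERFACE

Orientations are given as a unit quaternion [w, x, y, z].
In Python, from rig import get_state, get_image, sign_off, masks_of, tips_ahead gives the robot as it stands.
- The arm moves only by the tool play_rows, never from a script. Its argument "series" is a list of rows, each an object of numbers: "fingers": the closure, from -1 (fully open) to 1 (shut); "dx", "dy", "dz": the shift along the world's x, y, z in mm; "turn": the turn about the world's z in rad. A call has 1 to 20 rows; each row shifts and turns the pose as measured when the row begins; what a row does not reach is not made up. A row lasts 1/12 s, in which the tool goes at most 41.7 mm and 7.16 degrees, less where a joint would pass 70% of its speed; a pose out of reach is approached as far as the arm can. A call with a gripper value outside its range is refused whole. The fingers move at their own pace and stop on an object; "squeeze" is the grip in N (left out, the last holds). Time passes only in rows, so rows that do not move let the fingers close. It gives the time, the measured TCP pose, the force and the opening at its end, in the units of the state.
- get_state(): the state, without advancing time (a new reading comes with each control period).
- get_image(name): name is "side" or "top"; returns a dict with "pixels" (400x640x3 uint8, red, green, blue), "vfov" (degrees; the focal length in pixels is half the picture's height over the tangent of half this angle, whatever the lens; pixels are square), "cx", "cy" (the principal point, pixels), "dist" ([k1, k2, p1, p2, k3] as OpenCV has them; the pictures are not rectified), "rvec" (rotation vector, rad) and "tvec" (3), from world to camera coordinates, as OpenCV has them. Camera axes: x right, y down, z forward; pixel columns grow to the right and rows downward; lengths in m; the calibration is good to about 2 mm. A picture is of the moment at which its call begins. There is no depth.
- sign_off(): hands the job in, once; it reports no verdict.
Trained networks look in a picture, given as the dict that the camera call returned (one of the last four; its "shot" number tells which), for a name from the list of things; names that differ only in an ending like _2 or _b are one class to them, and where a whole thing is asked for, a point or a joint stands for the part that bears it (a point fixed in the world has none). Each returns a list of dicts, best first, with "p" (0 to 1); they miss things now and then, are a little off and sometimes report something else, mostly with a low value. They report only what shows in the picture. A call takes as long as a camera call. They do not tell look-alikes from the thing itself.
- masks_of(picture, label): "region" (400x640 bool, what is visible of it) and "xy" ([column, row] in pixels, amid what is visible of it).
The state is a dict: "clock": time; "qpos": joint angles; "qd": joint speeds; "effort": joint torques, N m; "position": TCP position; "ee_rot": TCP orientation; "contact_force": force on the tool from outside, world axes, zero at the start; "moment": the same for the moment, N m; "width": finger opening in m.
Only numpy, scipy, OpenCV 4.12 (cv2) and the standard library are available. Lean on these libraries where they do the work, as an engineer would, in place of code of your own. Each camera call takes 0.05 s, during which the arm holds its last target. There are 200 camera calls.

## Working session

There is one attempt and no reset: what is moved stays moved. The work goes in short steps, Python scripts to look and compute and a tool call to move; the robot and the scene stay as the last step left them, time stands still between calls to the robot, and variables do not carry over. Pictures are saved under pics/ and viewed, about 12 in all and at most 16, crops included, and the job is handed in when it is done.

Besides the shell and the picture viewer there is one more tool, called after "Call:" by a JSON object that holds its "op" and its "data". play_rows: Moves the arm, as the interface text tells. Its arguments: {"type":"object","properties":{"series":{"type":"array"},"squeeze":{"type":"number"}},"required":["series"]}

```bash
ls; mkdir -p pics
cat > h.py <<'E'
import numpy as np, cv2
from rig import *
def K(im):
    f=200/np.tan(np.radians(im['vfov'])/2)
    return np.array([[f,0,im['cx']],[0,f,im['cy']],[0,0,1.]])
def ray(im,uv):
    p=cv2.undistortPoints(np.array([[uv]],float),K(im),np.array(im['dist'],float))[0,0]
    R=cv2.Rodrigues(np.array(im['rvec'],float))[0]; t=np.array(im['tvec'],float).ravel()
    return -R.T@t, R.T@np.array([p[0],p[1],1])
def atz(im,uv,z):
    c,d=ray(im,uv); return c+d*(z-c[2])/d[2]
def proj(im,P):
    return cv2.projectPoints(np.atleast_2d(np.array(P,float)),np.array(im['rvec'],float),np.array(im['tvec'],float),K(im),np.array(im['dist'],float))[0][:,0]
def save(im,n,crop=None,s=1):
    a=cv2.cvtColor(im['pixels'],cv2.COLOR_RGB2BGR)
    if crop: x0,y0,x1,y1=crop; a=a[y0:y1,x0:x1]
    cv2.imwrite(f'pics/{n}.png',cv2.resize(a,None,fx=s,fy=s,interpolation=cv2.INTER_CUBIC))
E
python3 - <<'E'
from h import *
print(get_state())
for n in('top','side'):
    im=get_image(n); save(im,n+'0',s=1.25)
    print(n,ray(im,(320,200)),im['vfov'])
    for l in ['saucepan_center','milkpan_center','switch','basket1_grip','stand','hotplate','flap','flask1','amber1','beaker']:
        print(l,[(round(m['p'],2),np.round(m['xy']).tolist(),int(m['region'].sum())) for m in masks_of(im,l)])
E
```

```text
pics
{'clock': 0.0, 'qpos': array([ 1.13599674e+00,  2.76611745e-01,  1.50614831e+00,  4.90705592e-06,
        1.36068145e+00, -1.20995715e-01]), 'qd': array([-4.56171667e-04, -6.74850665e-05, -4.21592573e-04, -4.58331627e-04,
       -5.66991324e-04, -8.07713578e-04]), 'effort': array([ 3.32779537e-04, -4.16763496e+01, -2.45815426e+01,  2.69018949e-05,
        1.09758211e-02,  4.14677871e-06]), 'position': array([0.17727611, 0.54645632, 0.24142409]), 'ee_rot': array([ 4.47167093e-04,  8.08912491e-01,  5.87928335e-01, -8.09075582e-04]), 'contact_force': array([ 0.22448146, -0.32663402,  0.0492999 ]), 'moment': array([ 0.01685338, -0.00643819, -0.01294871]), 'width': 0.08577050278372278}
top (array([0.4499902 , 0.02288222, 1.69436348]), array([ 0.07655948,  0.01411015, -0.9969933 ])) 53.33159721666543
saucepan_center [(0.96, [248.0, 194.0], 1416), (0.29, [443.0, 210.0], 234)]
milkpan_center [(0.77, [202.0, 193.0], 769)]
switch [(0.66, [255.0, 225.0], 73), (0.49, [210.0, 228.0], 81), (0.2, [355.0, 157.0], 336)]
basket1_grip [(0.63, [421.0, 210.0], 235)]
stand [(0.82, [331.0, 196.0], 241
[... 321 characters left out ...]
 0.59630434, -0.75358402])) 57.42408423148467
saucepan_center [(0.95, [289.0, 162.0], 1576)]
milkpan_center [(0.65, [271.0, 131.0], 699), (0.56, [242.0, 148.0], 111), (0.18, [285.0, 162.0], 1530)]
switch [(0.62, [244.0, 151.0], 120)]
basket1_grip [(0.97, [374.0, 340.0], 544), (0.59, [422.0, 330.0], 582)]
stand [(0.78, [331.0, 233.0], 4094)]
hotplate [(0.87, [271.0, 179.0], 3123), (0.59, [389.0, 230.0], 857), (0.54, [421.0, 334.0], 552)]
flap [(0.65, [244.0, 148.0], 95), (0.48, [394.0, 369.0], 873), (0.39, [356.0, 211.0], 27)]
flask1 [(0.92, [264.0, 252.0], 428), (0.58, [377.0, 207.0], 546)]
amber1 [(0.85, [391.0, 229.0], 964), (0.68, [274.0, 281.0], 207)]
beaker [(0.77, [420.0, 333.0], 589)]
```

Run:
```python
from h import *
im=get_image('top'); save(im,'t1',(160,110,480,310),2.5)
im=get_image('side'); save(im,'s1',(180,90,500,400),1.9)
```

```text
(no output)
```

View pics/t1.png

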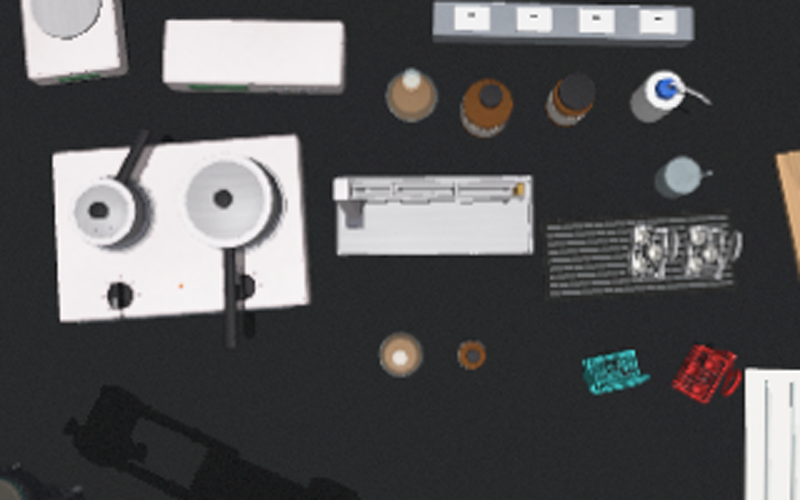

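View pics/s1.png

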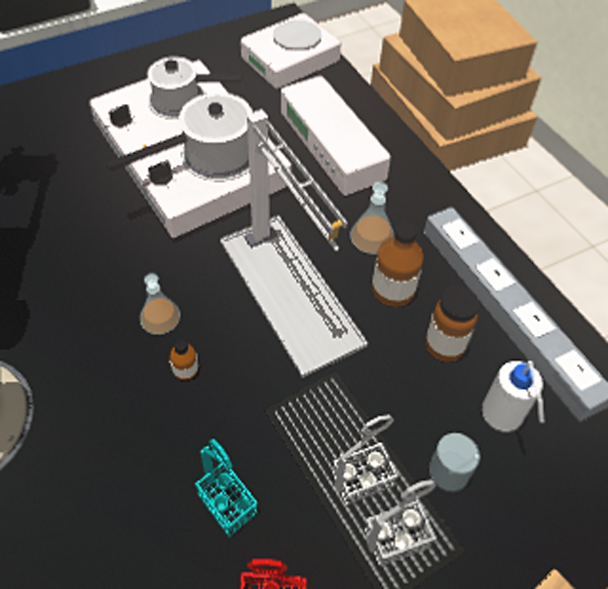

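Both baskets stand on the mat, two steel ones at about full-px (421,210) and (443,210) in top and (374,340) and (390,369) in side. The red and turquoise ones are look-alikes. The saucepan handle points to the front, over its switch. I'll zoom in to measure.

```bash
cat >> h.py <<'E'
def crop(im,c,w,h,s):
    a=cv2.cvtColor(im['pixels'],cv2.COLOR_RGB2BGR); x0,y0=c
    a=cv2.resize(a[y0:y0+h,x0:x0+w],None,fx=s,fy=s,interpolation=cv2.INTER_CUBIC)
    for x in range(-(-x0//10)*10,x0+w,10):
        X=int((x-x0)*s); cv2.line(a,(X,0),(X,5),(0,255,255),1)
        if x%20==0: cv2.putText(a,str(x),(X,16),0,.35,(0,255,255),1)
    for y in range(-(-y0//10)*10,y0+h,10):
        Y=int((y-y0)*s); cv2.line(a,(0,Y),(5,Y),(0,255,255),1)
        if y%20==0: cv2.putText(a,str(y),(7,Y+4),0,.35,(0,255,255),1)
    return a
E
python3 - <<'E'
from h import *
t=get_image('top'); s=get_image('side')
a=np.vstack([np.hstack([crop(t,(175,160),115,85,3.45),crop(s,(220,105),115,85,3.45)]),np.hstack([crop(t,(405,190),60,45,6.6),crop(s,(345,300),66,50,6)])[:300]]) if 0 else None
A=[crop(t,(175,160),114,86,3.5),crop(s,(220,112),114,86,3.5),crop(t,(405,188),57,43,7),crop(s,(345,301),80,86,3.5)]
A=[cv2.resize(x,(399,300)) if i<3 else cv2.resize(x,(399,430))[:430] for i,x in enumerate(A)]
cv2.imwrite('pics/m1.png',np.vstack([np.hstack(A[:2]),np.hstack([A[2],A[3][:300]])]))
# ring/knob centers by pan mask fits
for n,im in (('t',t),('s',s)):
    print(n,proj(im,[[.45,.02,0],[.5,.02,.262]]))
E
```

```text
t [[325.67489625 230.71053461]
 [326.08165631 216.76511273]]
s [[289.83677626 251.96212413]
 [298.86652404 197.21421592]]
```

View pics/m1.png

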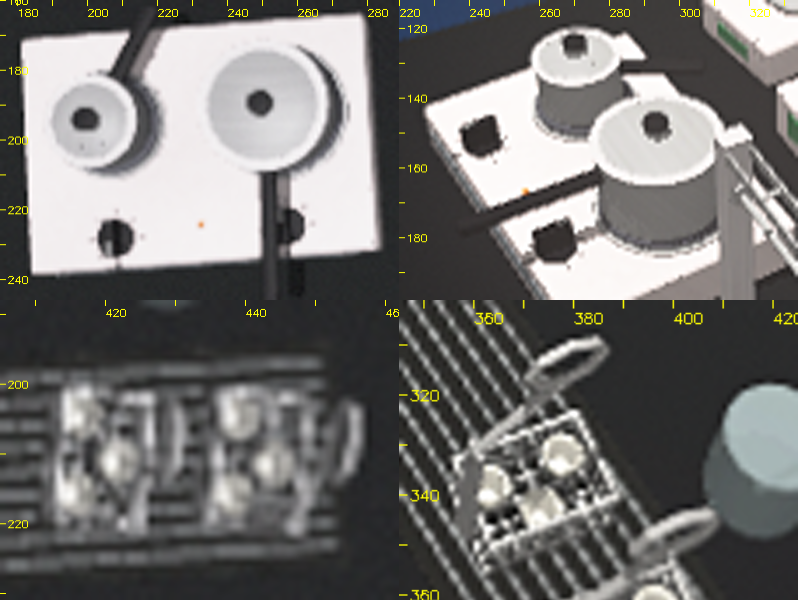

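```bash
cat >> h.py <<'E'
def tri(a,ua,b,ub):
    c1,d1=ray(a,ua);c2,d2=ray(b,ub); d1/=np.linalg.norm(d1); d2/=np.linalg.norm(d2)
    s=np.linalg.lstsq(np.c_[d1,-d2],c2-c1,rcond=None)[0]
    p,q=c1+s[0]*d1,c2+s[1]*d2
    return np.round((p+q)/2,4),round(float(np.linalg.norm(p-q)),4)
E
python3 - <<'E'
from h import *
t=get_image('top'); s=get_image('side')
print('eyeA',tri(t,(430.4,208),s,(378.7,313.8)))
print('eyeB',tri(t,(455.3,208),s,(399.5,347.6)))
print('knob',tri(t,(249.3,189.1),s,(293.1,147.1)))
C=np.array([atz(t,p,.075)[:2] for p in [(180.7,171.4),(278.4,164),(284.1,231.4),(184.1,238)]])
M=np.array([[.14,.205],[.14,-.205],[-.14,-.205],[-.14,.205]])
c=C.mean(0); D=C-c; th=np.arctan2((M[:,0]*D[:,1]-M[:,1]*D[:,0]).sum(),(M*D).sum())
R=np.array([[np.cos(th),-np.sin(th)],[np.sin(th),np.cos(th)]])
print('hot',c,th,'res',np.round(C-(c+M@R.T),4).tolist())
for n,p in dict(bigring=(.03,-.1),small=(.03,.1),sw=(-.105,-.1),sw2=(-.105,.1)).items(): print(n,c+R@np.array(p))
print('handle',atz(t,(252.4,212),.156),atz(t,(252.8,248),.156))
m=masks_of(t,'saucepan_center')[0]['region'].astype(np.uint8)
m=cv2.morphologyEx(m,cv2.MORPH_OPEN,np.ones((13,13)))
f=cv2.findContours(m,0,2)[0]; e=cv2.fitEllipse(max(f,key=len)); print(e, atz(t,e[0],.17))
a=[crop(t,(290,175),90,50,8.8),]
b=crop(s,(300,120),80,110,5)
cv2.imwrite('pics/st_t.png',cv2.resize(crop(t,(290,170),90,60,8.8),(792,528)))
x=crop(s,(295,135),75,110,5); y=crop(t,(290,175),84,42,5)
im=np.zeros((590,800,3),np.uint8); im[:550,:375]=x; im[:210,380:800]=y; im[215:590,380:800]=crop(s,(335,195),42,38,10)[:375,:420]
cv2.imwrite('pics/st.png',im)
E
```

```text
eyeA (array([ 0.5429, -0.3717,  0.1999]), 0.0003)
eyeB (array([ 0.5433, -0.4643,  0.2033]), 0.0032)
knob (array([0.6011, 0.3144, 0.1912]), 0.0009)
hot [0.56288147 0.40828617] 0.0964700590466359 res [[-0.0011, 0.0002], [-0.0025, 0.0026], [0.0003, -0.002], [0.0033, -0.0008]]
bigring [0.60237403 0.31164075]
small [0.58310993 0.51071082]
sw [0.46800173 0.29863748]
sw2 [0.44873763 0.49770755]
handle [0.51607573 0.30577885 0.156     ] [0.37742078 0.29947745 0.156     ]
((250.2642822265625, 190.79693603515625), (36.94194030761719, 38.95757293701172), 119.83273315429688) [0.59714297 0.31440174 0.17      ]
```

View pics/st.png

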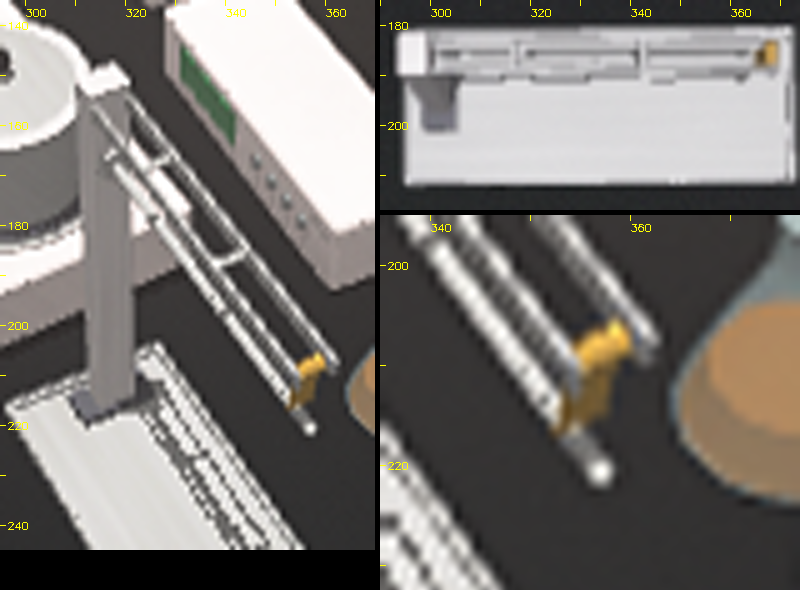

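Call:
{"op": "play_rows", "data": {"series": [{"fingers": -1, "dx": 24, "dy": -24.5, "dz": 0, "turn": 0.038}, {"fingers": -1, "dx": 24, "dy": -24.5, "dz": 0, "turn": 0.038}, {"fingers": -1, "dx": 24, "dy": -24.5, "dz": 0, "turn": 0.038}, {"fingers": -1, "dx": 24, "dy": -24.5, "dz": 0, "turn": 0.038}, {"fingers": -1, "dx": 24, "dy": -24.5, "dz": 0, "turn": 0.038}, {"fingers": -1, "dx": 24, "dy": -24.5, "dz": 0, "turn": 0.038}, {"fingers": -1, "dx": 24, "dy": -24.5, "dz": 0, "turn": 0.038}, {"fingers": -1, "dx": 24, "dy": -24.5, "dz": 0, "turn": 0.038}, {"fingers": -1, "dx": 24, "dy": -24.5, "dz": 0, "turn": 0.038}, {"fingers": -1, "dx": 24, "dy": -24.5, "dz": 0, "turn": 0.038}, {"fingers": -1, "dx": 0, "dy": 0, "dz": 0, "turn": 0}]}}

```text
clock: 2.37
position: [0.425, 0.2925, 0.243]
ee_rot: [-0.0, 0.673, 0.74, 0.002]
contact_force: [-1.0, 0.0, 0.5]
width: 0.0853
```

Call:
{"op": "play_rows", "data": {"series": [{"fingers": -0.3, "dx": -5, "dy": 9, "dz": -25, "turn": -0.028}, {"fingers": -0.3, "dz": -25}, {"fingers": -0.3, "dz": -25}, {"fingers": -0.3, "dz": -24}, {"fingers": -0.3}, {"fingers": -0.3}]}}

```text
invalid input at $.series[1]: expected keys fingers, dx, dy, dz, turn
```

Run:
```python
from h import *
s=get_state(); print(s['position'],s['width'],s['contact_force'],tips_ahead if not callable(tips_ahead) else tips_ahead())
t=get_image('top'); d=get_image('side')
im=np.zeros((400,800,3),np.uint8)
im[:400,:400]=crop(t,(210,170),80,80,5); im[:400,400:]=crop(d,(230,110),80,80,5)
cv2.imwrite('pics/g1.png',im)
```

```text
[0.42504902 0.29252017 0.24297494] 0.08529531433361977 [-0.97681386  0.03400796  0.50108626] 0.011
```

View pics/g1.png

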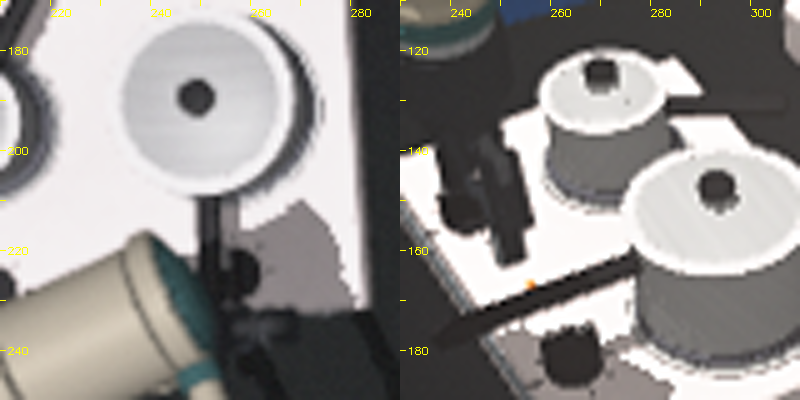

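The gripper is above the handle. That call was refused because every key is required, so I'll resend it.

Call:
{"op": "play_rows", "data": {"series": [{"fingers": -0.3, "dx": -5, "dy": 9, "dz": -25, "turn": -0.028}, {"fingers": -0.3, "dx": 0, "dy": 0, "dz": -25, "turn": 0}, {"fingers": -0.3, "dx": 0, "dy": 0, "dz": -25, "turn": 0}, {"fingers": -0.3, "dx": 0, "dy": 0, "dz": -24, "turn": 0}, {"fingers": -0.3, "dx": 0, "dy": 0, "dz": 0, "turn": 0}, {"fingers": -0.3, "dx": 0, "dy": 0, "dz": 0, "turn": 0}]}}

```text
clock: 2.97
position: [0.4122, 0.3109, 0.1434]
ee_rot: [-0.004, 0.683, 0.731, 0.005]
contact_force: [-0.5, 1.4, 0.4]
width: 0.0556
```

Call:
{"op": "play_rows", "data": {"series": [{"fingers": -0.3, "dx": 8, "dy": -9, "dz": -2, "turn": 0}, {"fingers": -0.3, "dx": 0, "dy": 0, "dz": 0, "turn": 0}, {"fingers": -0.3, "dx": 0, "dy": 0, "dz": 0, "turn": 0}, {"fingers": -0.3, "dx": 0, "dy": 0, "dz": 0, "turn": 0}]}}

```text
clock: 3.3
position: [0.4219, 0.3038, 0.1455]
ee_rot: [-0.003, 0.682, 0.732, 0.008]
contact_force: [0.5, 0.1, 0.5]
width: 0.0556
```

Call:
{"op": "play_rows", "data": {"series": [{"fingers": -0.3, "dx": 0, "dy": -2, "dz": -5, "turn": 0}, {"fingers": 1, "dx": 0, "dy": 0, "dz": 0, "turn": 0}, {"fingers": 1, "dx": 0, "dy": 0, "dz": 0, "turn": 0}, {"fingers": 1, "dx": 0, "dy": 0, "dz": 0, "turn": 0}, {"fingers": 1, "dx": 0, "dy": 0, "dz": 0, "turn": 0}, {"fingers": 1, "dx": 0, "dy": 0, "dz": 0, "turn": 0}, {"fingers": 1, "dx": 0, "dy": 0, "dz": 0, "turn": 0}, {"fingers": 1, "dx": 0, "dy": 0, "dz": 0, "turn": 0}], "squeeze": 50}}

```text
clock: 3.97
position: [0.4234, 0.3025, 0.1427]
ee_rot: [-0.002, 0.681, 0.732, 0.011]
contact_force: [-0.6, 0.4, 1.1]
width: 0.019
```

Call:
{"op": "play_rows", "data": {"series": [{"fingers": 1, "dx": 0, "dy": 15.4, "dz": 0, "turn": -0.087}, {"fingers": 1, "dx": 1, "dy": 15.4, "dz": 0, "turn": -0.087}, {"fingers": 1, "dx": 2.4, "dy": 15.2, "dz": 0, "turn": -0.087}, {"fingers": 1, "dx": 3.7, "dy": 15, "dz": 0, "turn": -0.087}, {"fingers": 1, "dx": 5, "dy": 14.6, "dz": 0, "turn": -0.087}, {"fingers": 1, "dx": 0, "dy": 0, "dz": 0, "turn": 0}, {"fingers": 1, "dx": 0, "dy": 0, "dz": 0, "turn": 0}]}}

```text
clock: 4.55
position: [0.4357, 0.3795, 0.1427]
ee_rot: [0.001, 0.829, 0.56, 0.01]
contact_force: [0.3, -1.9, 3.3]
width: 0.0189
```

Call:
{"op": "play_rows", "data": {"series": [{"fingers": 1, "dx": 6.3, "dy": 13.8, "dz": 0, "turn": -0.084}, {"fingers": 1, "dx": 7.4, "dy": 13.3, "dz": 0, "turn": -0.084}, {"fingers": 1, "dx": 8.5, "dy": 12.6, "dz": 0, "turn": -0.084}, {"fingers": 1, "dx": 9.6, "dy": 11.8, "dz": 0, "turn": -0.084}, {"fingers": 1, "dx": 10.6, "dy": 10.9, "dz": 0, "turn": -0.084}, {"fingers": 1, "dx": 11.5, "dy": 10, "dz": 0, "turn": -0.084}, {"fingers": 1, "dx": 0, "dy": 0, "dz": 0, "turn": 0}, {"fingers": 1, "dx": 0, "dy": 0, "dz": 0, "turn": 0}]}}

```text
clock: 5.22
position: [0.4903, 0.4497, 0.1427]
ee_rot: [0.003, 0.942, 0.335, 0.009]
contact_force: [-2.8, -0.3, 2.9]
width: 0.019
```

Run:
```python
from h import *
t=get_image('top'); s=get_image('side')
im=np.zeros((400,800,3),np.uint8)
im[:400,:400]=crop(t,(190,170),80,80,5); im[:400,400:]=crop(s,(230,110),80,80,5)
cv2.imwrite('pics/g2.png',im)
for n in (t,s):
    for l in ['saucepan_center','milkpan_center']:
        print(l,[(round(m['p'],2),np.round(m['xy'],1).tolist(),int(m['region'].sum())) for m in masks_of(n,l)])
```

```text
saucepan_center [(0.62, [246.1, 190.5], 1233)]
milkpan_center [(0.75, [206.3, 190.8], 686)]
saucepan_center []
milkpan_center [(0.6, [273.5, 130.8], 647)]
```

View pics/g2.png

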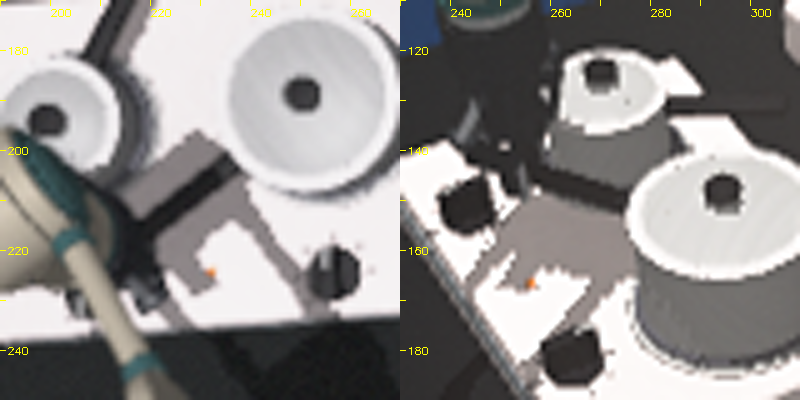

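Call:
{"op": "play_rows", "data": {"series": [{"fingers": -0.2, "dx": 0, "dy": 0, "dz": 0, "turn": 0}, {"fingers": -0.2, "dx": 0, "dy": 0, "dz": 0, "turn": 0}, {"fingers": -0.2, "dx": 0, "dy": 0, "dz": 0, "turn": 0}, {"fingers": -0.2, "dx": 0, "dy": 0, "dz": 20, "turn": 0}, {"fingers": -0.2, "dx": 0, "dy": 0, "dz": 30, "turn": 0}, {"fingers": -0.2, "dx": 0, "dy": 0, "dz": 30, "turn": 0}, {"fingers": -0.2, "dx": -30, "dy": -10, "dz": 10, "turn": 0}, {"fingers": -0.2, "dx": -40, "dy": -10, "dz": 0, "turn": 0}, {"fingers": -0.2, "dx": -40, "dy": -10, "dz": 0, "turn": 0}, {"fingers": -0.2, "dx": 0, "dy": 0, "dz": 0, "turn": 0}]}}

```text
clock: 6.35
position: [0.3762, 0.4109, 0.2317]
ee_rot: [0.008, 0.943, 0.333, 0.005]
contact_force: [0.0, -1.0, -0.6]
width: 0.0514
```

Run:
```python
from h import *
t=get_image('top'); s=get_image('side')
im=np.zeros((480,800,3),np.uint8)
im[:300,:400]=crop(t,(180,170),80,60,5)
im[:300,400:]=crop(t,(240,212),40,30,10)
im[300:,:]=0
x=crop(s,(245,165),40,18,10); im[300:480,:400]=x
x=crop(s,(225,130),80,36,5); im[300:480,400:]=x
cv2.imwrite('pics/g3.png',im); print(get_state()['position'])
```

```text
[0.38260578 0.41362114 0.23228635]
```

View pics/g3.png

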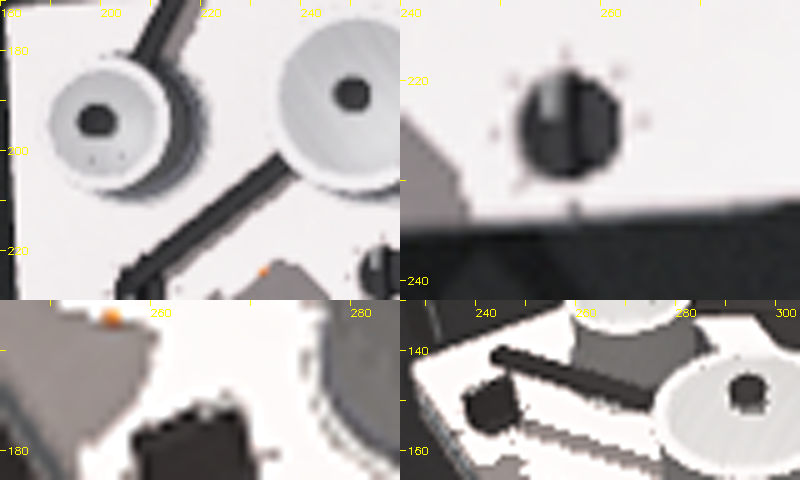

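Run:
```python
from h import *
t=get_image('top'); s=get_image('side')
yaw=.0965; c=np.array([.468,.2986])
print(proj(t,[[*c,.111]]),proj(s,[[*c,.111]]), 'disc', proj(t,[[*c,.08]]))
rows=[]
for k in (3,4,5):
    r=[]
    for im,o in((t,(244,212)),(s,(252,165))):
        a=crop(im,o,26,26,10)
        ang=np.pi+yaw-k*np.pi/4; x=np.array([-1,0])
        d=np.array([np.cos(ang),np.sin(ang)]); n=np.array([-d[1],d[0]])
        P=[[*(c+i*d*.022+j*n*.007),.111] for i,j in((1,1),(1,-1),(-1,-1),(-1,1))]
        q=(proj(im,P)+.5-np.array(o))*10
        cv2.polylines(a,[q.astype(int)],True,(0,0,255),1); cv2.line(a,tuple(q[0].astype(int)),tuple(q[1].astype(int)),(0,255,0),2)
        r.append(a)
    rows.append(np.vstack(r))
cv2.imwrite('pics/sw.png',np.hstack(rows))
```

```text
[[255.82630829 224.63593528]] [[263.33333766 176.66410843]] disc [[257.14687349 224.75268265]]
```

View pics/sw.png

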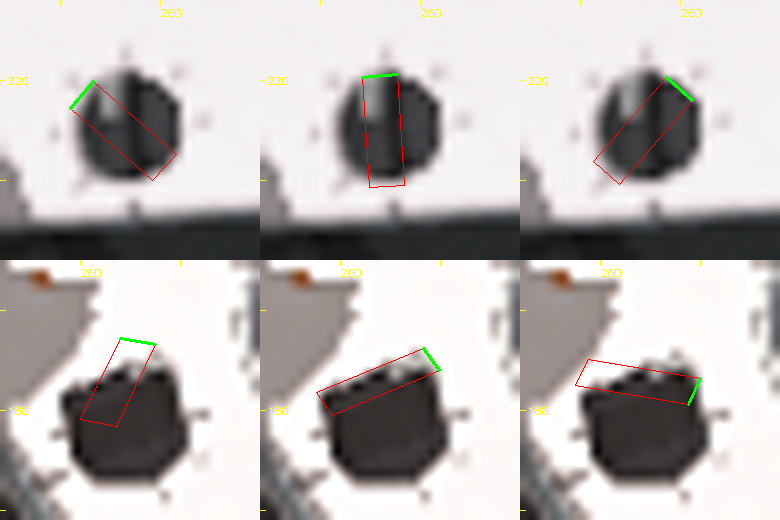

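Call:
{"op": "play_rows", "data": {"series": [{"fingers": -0.2, "dx": 4.8, "dy": -6.4, "dz": 0, "turn": -0.118}, {"fingers": -0.2, "dx": 4.8, "dy": -6.4, "dz": 0, "turn": -0.118}, {"fingers": -0.2, "dx": 4.8, "dy": -6.4, "dz": 0, "turn": -0.118}, {"fingers": -0.2, "dx": 4.8, "dy": -6.4, "dz": 0, "turn": -0.118}, {"fingers": -0.2, "dx": 4.8, "dy": -6.4, "dz": 0, "turn": -0.118}, {"fingers": -0.2, "dx": 4.8, "dy": -6.4, "dz": 0, "turn": -0.118}, {"fingers": -0.2, "dx": 4.8, "dy": -6.4, "dz": 0, "turn": -0.118}, {"fingers": -0.2, "dx": 4.8, "dy": -6.4, "dz": 0, "turn": -0.118}, {"fingers": -0.2, "dx": 4.8, "dy": -6.4, "dz": 0, "turn": -0.118}, {"fingers": -0.2, "dx": 4.8, "dy": -6.4, "dz": 0, "turn": -0.118}, {"fingers": -0.2, "dx": 4.8, "dy": -6.4, "dz": 0, "turn": -0.118}, {"fingers": -0.2, "dx": 4.8, "dy": -6.4, "dz": 0, "turn": -0.118}, {"fingers": -0.2, "dx": 4.8, "dy": -6.4, "dz": 0, "turn": -0.118}, {"fingers": -0.2, "dx": 4.8, "dy": -6.4, "dz": 0, "turn": -0.118}, {"fingers": -0.2, "dx": 4.8, "dy": -6.4, "dz": 0, "turn": -0.118}, {"fingers": -0.2, "dx": 4.8, "dy": -6.4, "dz": 0, "turn": -0.118}, {"fingers": -0.2, "dx": 4.8, "dy": -6.4, "dz": 0, "turn": -0.118}, {"fingers": -0.2, "dx": 4.8, "dy": -6.4, "dz": 0, "turn": -0.118}, {"fingers": -0.2, "dx": 0, "dy": 0, "dz": 0, "turn": 0}, {"fingers": -0.2, "dx": 0, "dy": 0, "dz": 0, "turn": 0}]}}

```text
clock: 8.22
position: [0.5108, 0.2958, 0.22]
ee_rot: [0.016, 0.708, -0.706, -0.001]
contact_force: [-0.3, 0.1, -0.3]
width: 0.0515
```

Call:
{"op": "play_rows", "data": {"series": [{"fingers": -0.2, "dx": -21, "dy": 1, "dz": 0, "turn": 0.046}, {"fingers": -0.2, "dx": -21, "dy": 1, "dz": 0, "turn": 0.046}, {"fingers": -0.2, "dx": 0, "dy": 0, "dz": -20, "turn": 0}, {"fingers": -0.2, "dx": 0, "dy": 0, "dz": -25, "turn": 0}, {"fingers": -0.2, "dx": 0, "dy": 0, "dz": -25, "turn": 0}, {"fingers": -0.2, "dx": 0, "dy": 0, "dz": 0, "turn": 0}, {"fingers": -0.2, "dx": 0, "dy": 0, "dz": 0, "turn": 0}]}}

```text
clock: 8.8
position: [0.472, 0.3008, 0.1478]
ee_rot: [0.013, 0.747, -0.664, 0.0]
contact_force: [-0.2, -0.5, 1.1]
width: 0.0512
```

Call:
{"op": "play_rows", "data": {"series": [{"fingers": -0.2, "dx": -3, "dy": -3, "dz": -17, "turn": -0.02}, {"fingers": -0.2, "dx": 0, "dy": 0, "dz": -17, "turn": 0}, {"fingers": -0.2, "dx": 0, "dy": 0, "dz": -14, "turn": 0}, {"fingers": -0.2, "dx": 0, "dy": 0, "dz": 0, "turn": 0}, {"fingers": -0.2, "dx": 0, "dy": 0, "dz": 0, "turn": 0}]}}

```text
clock: 9.22
position: [0.4743, 0.301, 0.1046]
ee_rot: [0.008, 0.743, -0.67, 0.002]
contact_force: [0.1, 0.8, 0.5]
width: 0.0512
```

Call:
{"op": "play_rows", "data": {"series": [{"fingers": -0.2, "dx": -5, "dy": -3, "dz": -7, "turn": 0}, {"fingers": -0.2, "dx": 0, "dy": 0, "dz": 0, "turn": 0}, {"fingers": -0.2, "dx": 0, "dy": 0, "dz": 0, "turn": 0}, {"fingers": 1, "dx": 0, "dy": 0, "dz": 0, "turn": 0}, {"fingers": 1, "dx": 0, "dy": 0, "dz": 0, "turn": 0}, {"fingers": 1, "dx": 0, "dy": 0, "dz": 0, "turn": 0}, {"fingers": 1, "dx": 0, "dy": 0, "dz": 0, "turn": 0}, {"fingers": 1, "dx": 0, "dy": 0, "dz": 0, "turn": 0}, {"fingers": 1, "dx": 0, "dy": 0, "dz": 0, "turn": 0}], "squeeze": 50}}

```text
clock: 9.97
position: [0.4717, 0.3028, 0.1027]
ee_rot: [0.002, 0.742, -0.67, 0.001]
contact_force: [-0.4, 0.7, -0.6]
width: 0.0129
```

Call:
{"op": "play_rows", "data": {"series": [{"fingers": 1, "dx": 0, "dy": 0, "dz": 0, "turn": 0.11}, {"fingers": 1, "dx": 0, "dy": 0, "dz": 0, "turn": 0.11}, {"fingers": 1, "dx": 0, "dy": 0, "dz": 0, "turn": 0.11}, {"fingers": 1, "dx": 0, "dy": 0, "dz": 0, "turn": 0.11}, {"fingers": 1, "dx": 0, "dy": 0, "dz": 0, "turn": 0.11}, {"fingers": 1, "dx": 0, "dy": 0, "dz": 0, "turn": 0.11}, {"fingers": 1, "dx": 0, "dy": 0, "dz": 0, "turn": 0.11}, {"fingers": 1, "dx": 0, "dy": 0, "dz": 0, "turn": 0}, {"fingers": 1, "dx": 0, "dy": 0, "dz": 0, "turn": 0}]}}

```text
clock: 10.72
position: [0.4707, 0.3051, 0.1027]
ee_rot: [-0.0, 0.945, -0.328, -0.001]
contact_force: [-1.2, 0.8, -1.4]
width: 0.0127
```

Call:
{"op": "play_rows", "data": {"series": [{"fingers": 1, "dx": 0, "dy": 0, "dz": 0, "turn": 0.107}, {"fingers": 1, "dx": 0, "dy": 0, "dz": 0, "turn": 0.107}, {"fingers": 1, "dx": 0, "dy": 0, "dz": 0, "turn": 0.107}, {"fingers": 1, "dx": 0, "dy": 0, "dz": 0, "turn": 0.107}, {"fingers": 1, "dx": 0, "dy": 0, "dz": 0, "turn": 0.107}, {"fingers": 1, "dx": 0, "dy": 0, "dz": 0, "turn": 0.107}, {"fingers": 1, "dx": 0, "dy": 0, "dz": 0, "turn": 0.107}, {"fingers": 1, "dx": 0, "dy": 0, "dz": 0, "turn": 0}, {"fingers": 1, "dx": 0, "dy": 0, "dz": 0, "turn": 0}]}}

```text
clock: 11.47
position: [0.4683, 0.306, 0.1027]
ee_rot: [-0.0, 0.999, 0.044, -0.003]
contact_force: [-0.9, 1.4, -0.6]
width: 0.013
```

Call:
{"op": "play_rows", "data": {"series": [{"fingers": -0.3, "dx": 0, "dy": 0, "dz": 0, "turn": 0}, {"fingers": -0.3, "dx": 0, "dy": 0, "dz": 0, "turn": 0}, {"fingers": -0.3, "dx": 0, "dy": 0, "dz": 0, "turn": 0}, {"fingers": -0.3, "dx": 0, "dy": 0, "dz": 0, "turn": 0}, {"fingers": -0.3, "dx": 0, "dy": 0, "dz": 20, "turn": 0}, {"fingers": -0.3, "dx": 0, "dy": 0, "dz": 35, "turn": 0}, {"fingers": -0.3, "dx": -5, "dy": 0, "dz": 35, "turn": 0}, {"fingers": -0.3, "dx": -20, "dy": 0, "dz": 30, "turn": 0}, {"fingers": -0.3, "dx": -30, "dy": -10, "dz": 20, "turn": 0}, {"fingers": -0.3, "dx": -30, "dy": -20, "dz": 0, "turn": 0}, {"fingers": -0.3, "dx": -20, "dy": -30, "dz": 0, "turn": 0}, {"fingers": -0.3, "dx": 0, "dy": -35, "dz": 0, "turn": 0}, {"fingers": -0.3, "dx": 0, "dy": -35, "dz": 0, "turn": 0}, {"fingers": -0.3, "dx": 0, "dy": -35, "dz": 0, "turn": 0}, {"fingers": -0.3, "dx": 0, "dy": 0, "dz": 0, "turn": 0}]}}

```text
clock: 12.72
position: [0.3597, 0.1344, 0.2502]
ee_rot: [0.001, 0.999, 0.038, 0.001]
contact_force: [-0.6, -0.6, 0.0]
width: 0.0552
```

Run:
```python
from h import *
from scipy.optimize import least_squares
t=get_image('top'); s=get_image('side'); print(get_state()['position'])
# stand pose: known z points; side tip pixel, top guard ends
tip=atz(s,(357,220.7),.262); print('tip side',tip, 'in top', proj(t,tip))
print('guard ends top', atz(t,(299.8,185.6),.31),atz(t,(369.6,185.0),.31), 'colc',atz(t,(296.4,185.8),.316))
T=[(184.5,0)]
print('tray corners', [np.round(atz(t,p,.012),3).tolist() for p in [(295,211.5),(373,211.5),(373,180)]])
im=np.zeros((590,800,3),np.uint8)
# basket model overlay for eyeA/eyeB guesses at yaw guesses
a=crop(t,(405,188),40,43,10); a=np.hstack([a,crop(t,(445,188),20,43,10)])
im[:295,:400]=cv2.resize(crop(t,(405,190),60,44,6.7),(400,295))
im[:295,400:]=crop(s,(235,150),80,59,5)
im[295:,:400]=cv2.resize(crop(s,(352,300),60,44,6.7),(400,295))
im[295:,400:]=cv2.resize(crop(s,(360,336),60,44,6.7),(400,295))
cv2.imwrite('pics/b1.png',im)
```

```text
[0.36039138 0.1384731  0.25031527]
tip side [ 0.61133322 -0.13303858  0.262     ] in top [[369.01982798 186.83419737]]
guard ends top [0.60538198 0.1142469  0.31      ] [ 0.61241743 -0.12977273  0.31      ] colc [0.60377148 0.12569079 0.316     ]
tray corners [[0.528, 0.151, 0.012], [0.535, -0.178, 0.012], [0.669, -0.177, 0.012]]
```

View pics/b1.png

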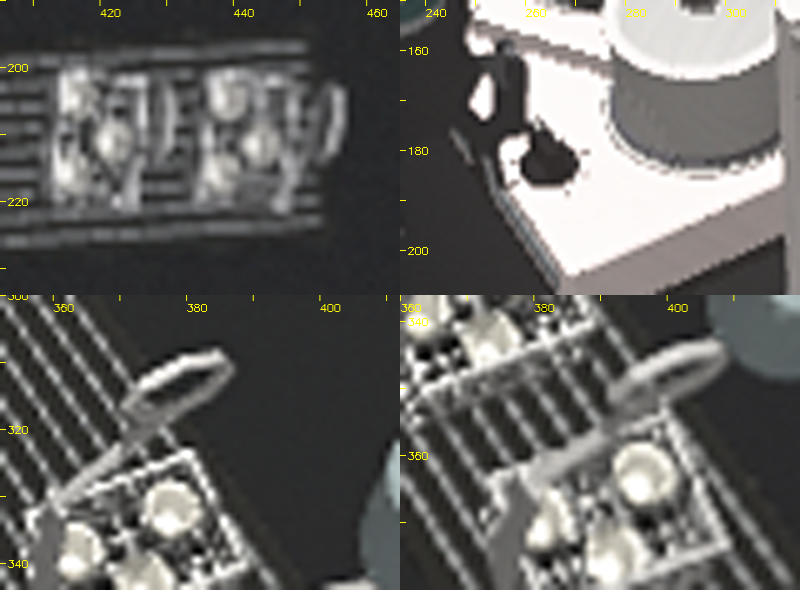

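```bash
cat >> h.py <<'E'
LOC=dict(eye=(.0445,0,.190),pp=(.0825,.027,.042),pm=(.0825,-.027,.042),mp=(.0025,.027,.042))
def basket(obs,x0):
    from scipy.optimize import least_squares
    def P(q,k):
        a,b,z=LOC[k]; c,s=np.cos(q[2]),np.sin(q[2]); return [q[0]+(a-.0445)*c-b*s,q[1]+(a-.0445)*s+b*c,z+.0025]
    f=lambda q:np.concatenate([(proj(im,[P(q,k)])[0]-uv)*w for im,k,uv,w in obs])
    r=least_squares(f,x0); return r.x,f(r.x).reshape(-1,2)
E
python3 - <<'E'
from h import *
t=get_image('top'); s=get_image('side'); print(t['cx'],t['cy'],s['cx'],s['cy'])
A=[(s,'eye',(378.2,313),2),(s,'pp',(380,323),1),(s,'pm',(388.3,339.5),1),(s,'mp',(356.8,332.1),1),(t,'eye',(430.1,207.7),1.5)]
B=[(s,'eye',(399.7,347),2),(s,'pp',(399.7,352.4),1),(s,'pm',(409,373),1),(t,'eye',(454.3,208),1.5)]
for o,x0 in((A,[.54,-.37,0]),(B,[.54,-.46,0])):
    x,r=basket(o,x0); print(np.round(x,4),np.round(r,1).tolist())
E
```

```text
320.68447266315366 197.09715169382682 318.48871787443255 200.2899379693673
[ 0.545  -0.3681 -0.0839] [[0.4, 0.9], [0.4, -0.7], [1.0, 0.5], [-1.7, 0.1], [-1.8, -0.2]]
[ 0.5462 -0.461  -0.1356] [[0.1, 0.7], [0.1, 0.2], [-0.0, -0.2], [-1.5, -0.4]]
```

Call:
{"op": "play_rows", "data": {"series": [{"fingers": -0.3, "dx": 0, "dy": -30, "dz": 0, "turn": -0.105}, {"fingers": -0.3, "dx": 0, "dy": -30, "dz": 0, "turn": -0.105}, {"fingers": -0.3, "dx": 0, "dy": -30, "dz": 0, "turn": -0.105}, {"fingers": -0.3, "dx": 0, "dy": -30, "dz": 0, "turn": -0.105}, {"fingers": -0.3, "dx": 0, "dy": -30, "dz": 0, "turn": -0.105}, {"fingers": -0.3, "dx": 0, "dy": -30, "dz": 0, "turn": -0.105}, {"fingers": -0.3, "dx": 0, "dy": -30, "dz": 0, "turn": -0.105}, {"fingers": -0.3, "dx": 0, "dy": -30, "dz": 0, "turn": -0.105}, {"fingers": -0.3, "dx": 0, "dy": -30, "dz": 0, "turn": -0.105}, {"fingers": -0.3, "dx": 0, "dy": -30, "dz": 0, "turn": -0.105}, {"fingers": -0.3, "dx": 0, "dy": -30, "dz": 0, "turn": -0.105}, {"fingers": -0.3, "dx": 0, "dy": -30, "dz": 0, "turn": -0.105}, {"fingers": -0.3, "dx": 0, "dy": -30, "dz": 0, "turn": -0.105}, {"fingers": -0.3, "dx": 0, "dy": -30, "dz": 0, "turn": -0.105}, {"fingers": -0.3, "dx": 0, "dy": -30, "dz": 0, "turn": -0.105}, {"fingers": -0.3, "dx": 0, "dy": -30, "dz": 0, "turn": -0.105}, {"fingers": -0.3, "dx": 0, "dy": 0, "dz": 0, "turn": 0}, {"fingers": -0.3, "dx": 0, "dy": 0, "dz": 0, "turn": 0}]}}

```text
clock: 14.42
position: [0.379, -0.3434, 0.2462]
ee_rot: [0.006, -0.684, 0.73, -0.005]
contact_force: [-0.6, 0.2, 0.1]
width: 0.0553
```

Run:
```python
from h import *
t=get_image('top'); s=get_image('side')
im=np.zeros((590,800,3),np.uint8)
im[:400,:400]=crop(t,(195,170),80,80,5); im[:400,400:]=crop(t,(240,208),40,40,10)
im[400:590,:400]=crop(s,(240,160),60,29,6.667)[:190,:400]
b=crop(t,(415,195),50,24,8); im[400:590,400:]=b[:190,:400]
cv2.imwrite('pics/c1.png',im)
for l in ['basket1_grip','basket2_grip']:
    for n in(t,s): print(l,[(round(m['p'],2),np.round(m['xy'],1).tolist(),int(m['region'].sum())) for m in masks_of(n,l)])
```

```text
basket1_grip [(0.75, [418.0, 211.8], 242)]
basket1_grip [(0.61, [371.8, 339.1], 680)]
basket2_grip [(0.81, [441.7, 210.1], 273), (0.72, [203.6, 193.2], 756), (0.47, [405.5, 257.6], 267), (0.26, [210.2, 230.7], 73)]
basket2_grip [(0.76, [391.8, 372.1], 782), (0.66, [296.2, 354.6], 522), (0.54, [322.8, 390.9], 264)]
```

View pics/c1.png

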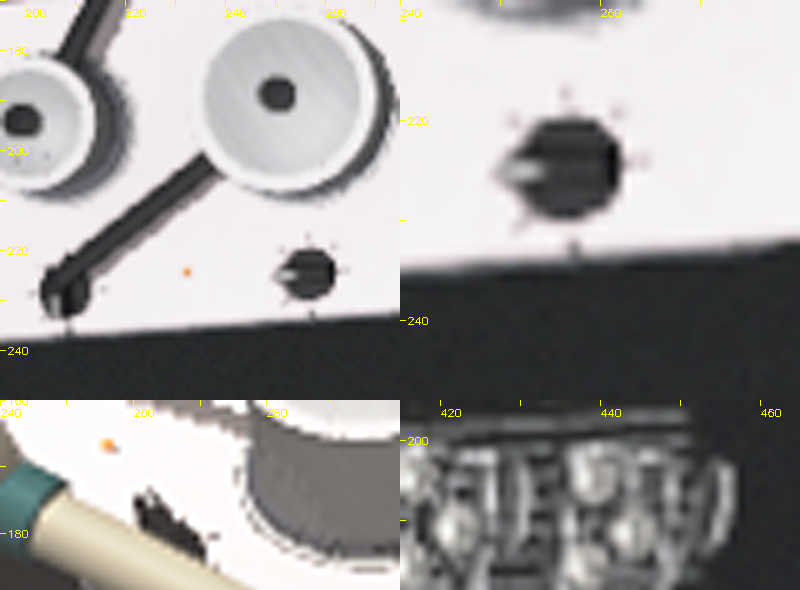

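The switch pointer is at the left mark, position 2, and the handle lies inside the plate and clear of the small pan. Next is basket A.

Call:
{"op": "play_rows", "data": {"series": [{"fingers": -0.3, "dx": 25, "dy": -4, "dz": 0, "turn": -0.02}, {"fingers": -0.3, "dx": 25, "dy": -5, "dz": 0, "turn": 0}, {"fingers": -0.3, "dx": 25, "dy": -5, "dz": 0, "turn": 0}, {"fingers": -0.3, "dx": 25, "dy": -5, "dz": 0, "turn": 0}, {"fingers": -0.3, "dx": 20, "dy": -4, "dz": 0, "turn": 0}, {"fingers": -0.3, "dx": 10, "dy": 0, "dz": 0, "turn": 0}, {"fingers": -0.3, "dx": 0, "dy": 0, "dz": 0, "turn": 0}, {"fingers": -0.3, "dx": 0, "dy": 0, "dz": 0, "turn": 0}]}}

```text
clock: 15.38
position: [0.512, -0.3572, 0.2501]
ee_rot: [0.005, -0.68, 0.734, -0.007]
contact_force: [0.5, 1.0, -0.7]
width: 0.0556
```

Call:
{"op": "play_rows", "data": {"series": [{"fingers": -0.3, "dx": 6, "dy": -11, "dz": 0, "turn": 0}, {"fingers": -0.3, "dx": 0, "dy": 0, "dz": 0, "turn": 0}, {"fingers": -0.3, "dx": 0, "dy": 0, "dz": -20, "turn": 0}, {"fingers": -0.3, "dx": 0, "dy": 0, "dz": -20, "turn": 0}, {"fingers": -0.3, "dx": 0, "dy": 0, "dz": -13, "turn": 0}, {"fingers": -0.3, "dx": 0, "dy": 0, "dz": 0, "turn": 0}, {"fingers": -0.3, "dx": 0, "dy": 0, "dz": 0, "turn": 0}]}}

```text
clock: 15.97
position: [0.5092, -0.3639, 0.1991]
ee_rot: [0.004, -0.679, 0.734, -0.005]
contact_force: [0.5, 0.0, -0.0]
width: 0.0556
```

Run:
```python
from h import *
t=get_image('top'); s=get_image('side'); p=get_state()['position'];print(p)
im=np.zeros((590,800,3),np.uint8)
a=crop(s,(345,285),80,80,7.3)[:584,:584]
q=(proj(s,[p])[0]+.5-[345,285])*7.3; cv2.circle(a,tuple(q.astype(int)),3,(0,0,255),-1)
im[:584,:584]=a; b=crop(t,(405,185),43,60,5); im[:300,585:800]=b
cv2.imwrite('pics/d1.png',im)
```

```text
[ 0.50979611 -0.36424591  0.19963094]
```

View pics/d1.png

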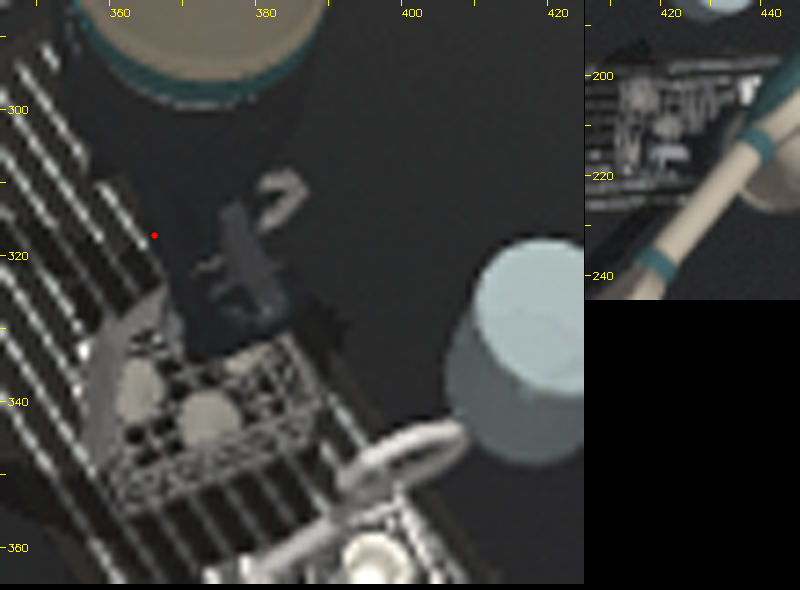

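Call:
{"op": "play_rows", "data": {"series": [{"fingers": -0.3, "dx": 8, "dy": -4, "dz": -4, "turn": 0}, {"fingers": -0.3, "dx": 0, "dy": 0, "dz": 0, "turn": 0}, {"fingers": -0.3, "dx": 0, "dy": 0, "dz": 0, "turn": 0}]}}

```text
clock: 16.32
position: [0.5192, -0.3695, 0.1986]
ee_rot: [0.004, -0.679, 0.734, -0.008]
contact_force: [-0.1, -0.2, 0.7]
width: 0.0555
```

Call:
{"op": "play_rows", "data": {"series": [{"fingers": 0.2, "dx": 0, "dy": 0, "dz": -4, "turn": 0}, {"fingers": 0.5, "dx": 0, "dy": 0, "dz": 0, "turn": 0}, {"fingers": 0.6, "dx": 0, "dy": 0, "dz": 0, "turn": 0}, {"fingers": 0.7, "dx": 0, "dy": 0, "dz": 0, "turn": 0}, {"fingers": 0.8, "dx": 0, "dy": 0, "dz": 0, "turn": 0}, {"fingers": 0.9, "dx": 0, "dy": 0, "dz": 0, "turn": 0}, {"fingers": 1, "dx": 0, "dy": 0, "dz": 0, "turn": 0}, {"fingers": 1, "dx": 0, "dy": 0, "dz": 0, "turn": 0}, {"fingers": 1, "dx": 0, "dy": 0, "dz": 0, "turn": 0}, {"fingers": 1, "dx": 0, "dy": 0, "dz": 0, "turn": 0}], "squeeze": 70}}

```text
clock: 17.15
position: [0.5194, -0.3697, 0.1947]
ee_rot: [0.004, -0.679, 0.734, -0.008]
contact_force: [-0.3, -0.4, -0.5]
width: 0.0035
```

Call:
{"op": "play_rows", "data": {"series": [{"fingers": 1, "dx": 0, "dy": 0, "dz": 10, "turn": 0}, {"fingers": 1, "dx": 0, "dy": 0, "dz": 15, "turn": 0}, {"fingers": 1, "dx": 0, "dy": 0, "dz": 15, "turn": 0}, {"fingers": 1, "dx": 0, "dy": 0, "dz": 0, "turn": 0}, {"fingers": 1, "dx": 0, "dy": 0, "dz": 0, "turn": 0}, {"fingers": 1, "dx": 0, "dy": 0, "dz": 0, "turn": 0}]}}

```text
clock: 17.65
position: [0.5183, -0.3685, 0.2352]
ee_rot: [0.004, -0.679, 0.734, -0.006]
contact_force: [0.1, 0.8, -1.8]
width: 0.0035
```

Run:
```python
from h import *
t=get_image('top'); s=get_image('side'); st=get_state();p=st['position'];print(p,st['contact_force'],st['width'])
im=np.zeros((590,800,3),np.uint8)
a=crop(s,(345,275),80,80,7.3)[:584,:584]
q=(proj(s,[p])[0]+.5-[345,275])*7.3; cv2.circle(a,tuple(q.astype(int)),3,(0,0,255),-1)
im[:584,:584]=a; b=crop(t,(405,185),43,60,5); im[:300,585:800]=b
cv2.imwrite('pics/d2.png',im)
```

```text
[ 0.5179243  -0.36819613  0.23443351] [-0.53311362  0.08992756 -3.19692412] 0.0032795753567176726
```

View pics/d2.png

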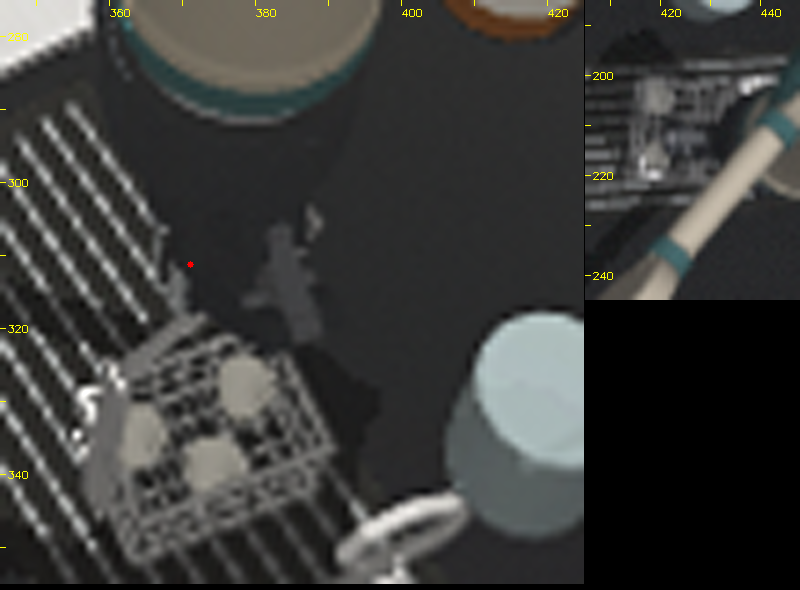

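Call:
{"op": "play_rows", "data": {"series": [{"fingers": 1, "dx": 0, "dy": 8, "dz": 8, "turn": 0.02}, {"fingers": 1, "dx": 0, "dy": 14, "dz": 8, "turn": 0.02}, {"fingers": 1, "dx": 0, "dy": 16, "dz": 8, "turn": 0.02}, {"fingers": 1, "dx": 4, "dy": 16, "dz": 8, "turn": 0.02}, {"fingers": 1, "dx": 8, "dy": 16, "dz": 0, "turn": 0.02}, {"fingers": 1, "dx": 10, "dy": 16, "dz": 0, "turn": 0}, {"fingers": 1, "dx": 10, "dy": 16, "dz": 0, "turn": 0}, {"fingers": 1, "dx": 10, "dy": 16, "dz": 0, "turn": 0}, {"fingers": 1, "dx": 10, "dy": 16, "dz": 0, "turn": 0}, {"fingers": 1, "dx": 6, "dy": 12, "dz": 0, "turn": 0}, {"fingers": 1, "dx": 0, "dy": 6, "dz": 0, "turn": 0}, {"fingers": 1, "dx": 0, "dy": 0, "dz": 0, "turn": 0}, {"fingers": 1, "dx": 0, "dy": 0, "dz": 0, "turn": 0}, {"fingers": 1, "dx": 0, "dy": 0, "dz": 0, "turn": 0}]}}

```text
clock: 18.92
position: [0.5732, -0.1897, 0.276]
ee_rot: [-0.007, 0.724, -0.69, 0.003]
contact_force: [-0.0, 0.6, -1.8]
width: 0.0032
```

Call:
{"op": "play_rows", "data": {"series": [{"fingers": 1, "dx": 7, "dy": 8, "dz": -8, "turn": -0.024}, {"fingers": 1, "dx": 0, "dy": 0, "dz": 0, "turn": 0}, {"fingers": 1, "dx": 0, "dy": 0, "dz": 0, "turn": 0}, {"fingers": 1, "dx": 0, "dy": 0, "dz": 0, "turn": 0}]}}

```text
clock: 19.25
position: [0.5783, -0.1847, 0.2689]
ee_rot: [-0.006, 0.715, -0.699, 0.003]
contact_force: [0.4, -0.8, -1.7]
width: 0.0035
```

Run:
```python
from h import *
t=get_image('top'); s=get_image('side'); st=get_state();p=st['position'];print(p,st['ee_rot'])
im=np.zeros((590,800,3),np.uint8)
a=crop(s,(320,195),73,73,8)[:584,:584]
e=p+np.array([.027,0,-.002])
for r in (e,[.6113,-.133,.262]):
    q=(proj(s,[r])[0]+.5-[320,195])*8; cv2.circle(a,tuple(q.astype(int)),2,(0,0,255),-1)
im[:584,:584]=a; b=crop(t,(350,170),43,60,5); im[:300,585:800]=b
cv2.imwrite('pics/e1.png',im)
```

```text
[ 0.57843508 -0.18482834  0.26907773] [-0.00574877  0.71449777 -0.6996048   0.00360807]
```

View pics/e1.png

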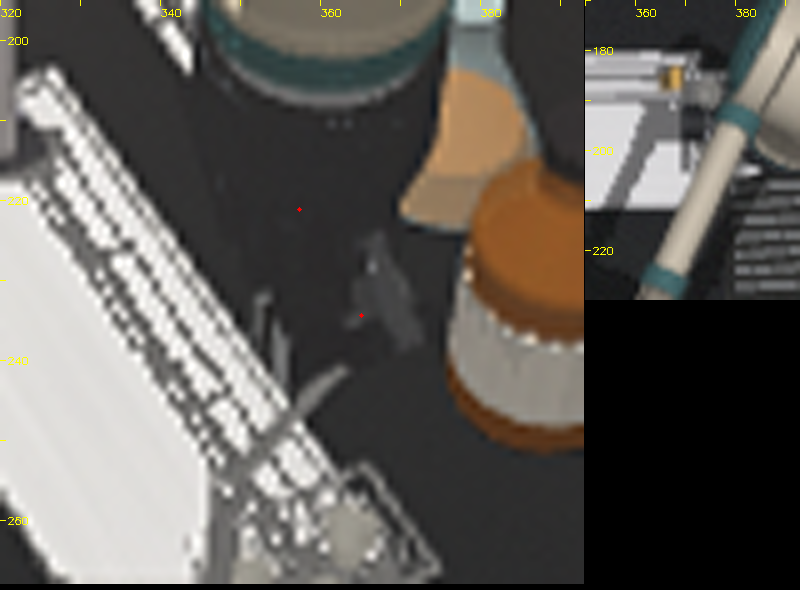

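Run:
```python
from h import *
from scipy.optimize import least_squares
s=get_image('side'); p=get_state()['position']
c=1.4*np.pi/180+.01
# model: eye offset (ox,oz) from TCP, tilt th about basket y (through eye)
L={'top':(-.0445,0,-.068),'pp':(.038,.027,-.148),'pm':(.038,-.027,-.148)}
O={'top':(348.9,253.2),'pp':(364.7,252.6),'pm':(374.1,265.5)}
def pts(q):
    ox,oy,oz,th=q; out=[]
    for k in L:
        x,y,z=L[k]; X=x*np.cos(th)+z*np.sin(th); Z=-x*np.sin(th)+z*np.cos(th)
        out.append([p[0]+ox+X,p[1]+oy+y,p[2]+oz+Z])
    return proj(s,out)
print(pts([.027,0,-.002,0])-np.array(list(O.values())))
f=lambda q:np.r_[(pts(q)-np.array(list(O.values()))).ravel(), q[1]/.002*.5]
r=least_squares(f,[.027,0,-.002,0]); print(r.x,f(r.x))
```

```text
[[ 0.10184589  0.50406894]
 [ 2.38989777 -1.39056592]
 [ 2.20480745 -0.57028098]]
[ 0.03086148  0.00038366 -0.00150034  0.07385821] [-0.22077772 -0.23660792  0.2600189  -0.28208798  0.01370464  0.57467887
  0.09591431]
```

Call:
{"op": "play_rows", "data": {"series": [{"fingers": 1, "dx": 1, "dy": 10, "dz": -3, "turn": 0}, {"fingers": 1, "dx": 0, "dy": 10, "dz": 0, "turn": 0}, {"fingers": 1, "dx": 0, "dy": 10, "dz": 0, "turn": 0}, {"fingers": 1, "dx": 0, "dy": 10, "dz": 0, "turn": 0}, {"fingers": 1, "dx": -0.3, "dy": 10, "dz": 0, "turn": 0}, {"fingers": 1, "dx": -0.3, "dy": 8, "dz": 0, "turn": 0}, {"fingers": 1, "dx": 0, "dy": 0, "dz": 0, "turn": 0}, {"fingers": 1, "dx": 0, "dy": 0, "dz": 0, "turn": 0}]}}

```text
clock: 20.07
position: [0.5782, -0.1193, 0.2663]
ee_rot: [-0.006, 0.715, -0.699, 0.003]
contact_force: [0.4, -0.3, -2.8]
width: 0.0033
```

Call:
{"op": "play_rows", "data": {"series": [{"fingers": 1, "dx": -0.2, "dy": 8, "dz": 0, "turn": 0}, {"fingers": 1, "dx": -0.2, "dy": 8, "dz": 0, "turn": 0}, {"fingers": 1, "dx": -0.2, "dy": 8, "dz": 0, "turn": 0}, {"fingers": 1, "dx": -0.2, "dy": 8, "dz": 0, "turn": 0}, {"fingers": 1, "dx": -0.2, "dy": 8, "dz": 0, "turn": 0}, {"fingers": 1, "dx": 0, "dy": 0, "dz": 0, "turn": 0}, {"fingers": 1, "dx": 0, "dy": 0, "dz": 0, "turn": 0}]}}

```text
clock: 20.65
position: [0.5771, -0.0752, 0.2665]
ee_rot: [-0.006, 0.715, -0.699, 0.004]
contact_force: [0.3, -0.4, -1.6]
width: 0.0033
```

Call:
{"op": "play_rows", "data": {"series": [{"fingers": 1, "dx": -0.2, "dy": 9, "dz": 0, "turn": 0}, {"fingers": 1, "dx": -0.2, "dy": 9, "dz": 0, "turn": 0}, {"fingers": 1, "dx": -0.2, "dy": 9, "dz": 0, "turn": 0}, {"fingers": 1, "dx": -0.2, "dy": 9, "dz": 0, "turn": 0}, {"fingers": 1, "dx": -0.2, "dy": 9, "dz": 0, "turn": 0}, {"fingers": 1, "dx": -0.2, "dy": 9, "dz": 0, "turn": 0}, {"fingers": 1, "dx": -0.2, "dy": 9, "dz": 0, "turn": 0}, {"fingers": 1, "dx": -0.2, "dy": 9, "dz": 0, "turn": 0}, {"fingers": 1, "dx": -0.2, "dy": 9, "dz": 0, "turn": 0}, {"fingers": 1, "dx": -0.2, "dy": 9, "dz": 0, "turn": 0}, {"fingers": 1, "dx": -0.2, "dy": 9, "dz": 0, "turn": 0}, {"fingers": 1, "dx": -0.2, "dy": 9, "dz": 0, "turn": 0}, {"fingers": 1, "dx": -0.2, "dy": 9, "dz": 0, "turn": 0}, {"fingers": 1, "dx": 0, "dy": 6, "dz": 0, "turn": 0}, {"fingers": 1, "dx": 0, "dy": 0, "dz": 0, "turn": 0}, {"fingers": 1, "dx": 0, "dy": 0, "dz": 0, "turn": 0}]}}

```text
clock: 21.98
position: [0.5739, 0.0623, 0.2664]
ee_rot: [-0.007, 0.715, -0.699, 0.003]
contact_force: [-0.7, 0.2, -2.4]
width: 0.0035
```

Run:
```python
from h import *
t=get_image('top'); s=get_image('side'); st=get_state();p=st['position'];print(p,st['ee_rot'])
im=np.zeros((590,800,3),np.uint8)
im[:584,:400]=crop(s,(285,125),80,117,5)[:584]
im[:300,400:]=crop(t,(290,155),80,60,5); im[300:590,400:]=crop(s,(340,195),40,29,10)
cv2.imwrite('pics/f1.png',im)
```

```text
[0.57393695 0.06192394 0.26647058] [-0.00665252  0.71508035 -0.69900223  0.00342344]
```

View pics/f1.png

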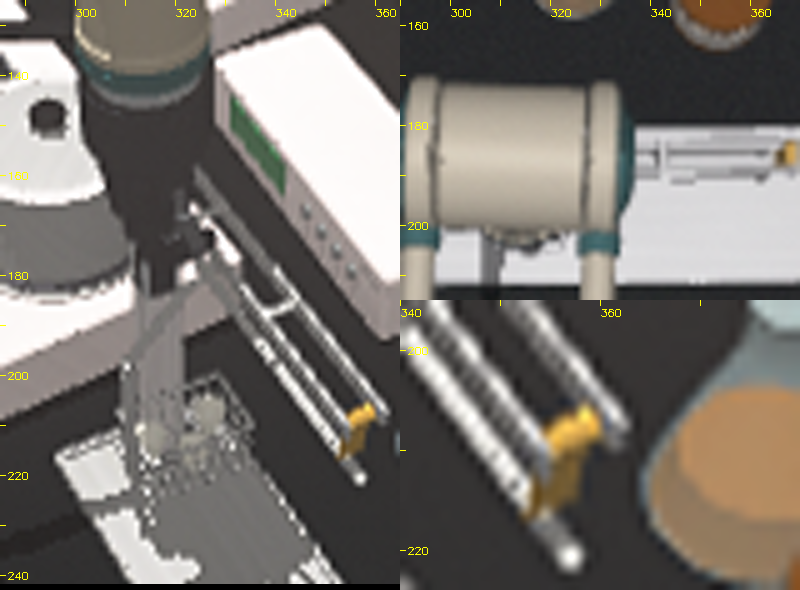

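Call:
{"op": "play_rows", "data": {"series": [{"fingers": 1, "dx": 0, "dy": -2, "dz": -4, "turn": 0}, {"fingers": 1, "dx": 0, "dy": 0, "dz": -4, "turn": 0}, {"fingers": 1, "dx": 0, "dy": 0, "dz": 0, "turn": 0}, {"fingers": 0.8, "dx": 0, "dy": 0, "dz": 0, "turn": 0}, {"fingers": 0.6, "dx": 0, "dy": 0, "dz": 0, "turn": 0}, {"fingers": 0.4, "dx": 0, "dy": 0, "dz": 0, "turn": 0}, {"fingers": 0.4, "dx": 0, "dy": 0, "dz": 0, "turn": 0}, {"fingers": 0.4, "dx": 0, "dy": 0, "dz": 0, "turn": 0}, {"fingers": 0.4, "dx": 0, "dy": 0, "dz": 0, "turn": 0}]}}

```text
clock: 22.83
position: [0.5755, 0.057, 0.2594]
ee_rot: [-0.008, 0.714, -0.7, 0.006]
contact_force: [-0.4, -0.6, 0.1]
width: 0.0258
```

Released, with no load left on the wrist. I'll retreat toward the robot, then go to basket B's side.

Call:
{"op": "play_rows", "data": {"series": [{"fingers": 0.4, "dx": -8, "dy": 0, "dz": 0, "turn": 0}, {"fingers": 0.4, "dx": -14, "dy": 0, "dz": 0, "turn": 0}, {"fingers": 0.4, "dx": -20, "dy": 0, "dz": 0, "turn": 0}, {"fingers": 0.4, "dx": -20, "dy": 0, "dz": 0, "turn": 0}, {"fingers": 0.4, "dx": -25, "dy": 0, "dz": 0, "turn": 0}, {"fingers": 0.4, "dx": -25, "dy": 0, "dz": 0, "turn": 0}, {"fingers": 0.4, "dx": -25, "dy": 0, "dz": 0, "turn": 0}, {"fingers": 0, "dx": -20, "dy": -20, "dz": 0, "turn": 0}, {"fingers": -0.3, "dx": -10, "dy": -30, "dz": 0, "turn": 0}, {"fingers": -0.3, "dx": 0, "dy": -35, "dz": 0, "turn": 0}, {"fingers": -0.3, "dx": 0, "dy": -35, "dz": 0, "turn": 0}, {"fingers": -0.3, "dx": 0, "dy": -35, "dz": 0, "turn": 0}, {"fingers": -0.3, "dx": 0, "dy": -35, "dz": 0, "turn": 0}, {"fingers": -0.3, "dx": 0, "dy": -35, "dz": 0, "turn": 0}, {"fingers": -0.3, "dx": 0, "dy": -35, "dz": 0, "turn": 0}, {"fingers": -0.3, "dx": 0, "dy": -35, "dz": 0, "turn": 0}, {"fingers": -0.3, "dx": 0, "dy": 0, "dz": 0, "turn": 0}, {"fingers": -0.3, "dx": 0, "dy": 0, "dz": 0, "turn": 0}]}}

```text
clock: 24.33
position: [0.3876, -0.2456, 0.2614]
ee_rot: [-0.009, 0.716, -0.698, 0.008]
contact_force: [-1.1, 0.2, 0.6]
width: 0.0556
```

Run:
```python
from h import *
t=get_image('top'); s=get_image('side'); st=get_state();p=st['position'];print(p,st['ee_rot'])
im=np.zeros((590,800,3),np.uint8)
im[:584,:400]=crop(s,(285,125),80,117,5)[:584]
im[:295,400:]=cv2.resize(crop(t,(410,190),60,44,6.6667),(400,295)); im[295:590,400:]=cv2.resize(crop(s,(360,336),60,44,6.667),(400,295))
cv2.imwrite('pics/h1.png',im)
for l in ['basket2_grip']:
    for n in(t,s): print(l,[(round(m['p'],2),np.round(m['xy'],1).tolist(),int(m['region'].sum())) for m in masks_of(n,l)])
```

```text
[ 0.38801008 -0.24450604  0.26139567] [-0.009018    0.71719802 -0.69676147  0.00831437]
basket2_grip [(0.73, [441.0, 212.6], 132), (0.6, [447.4, 252.0], 101)]
basket2_grip [(0.76, [321.8, 392.8], 305), (0.71, [294.8, 350.4], 815)]
```

View pics/h1.png

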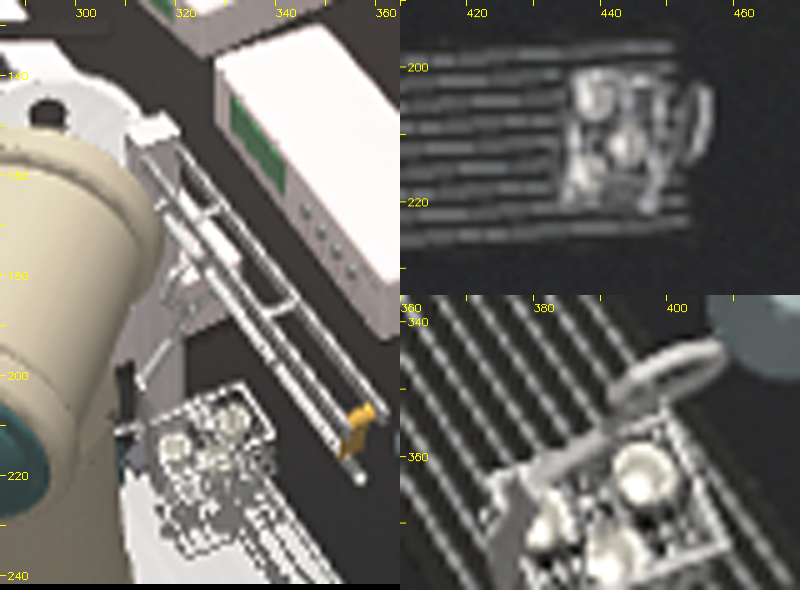

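Basket A hangs on the peg behind the shut flap. Basket B hasn't moved, so I'll fetch it now.

Call:
{"op": "play_rows", "data": {"series": [{"fingers": -0.3, "dx": 0, "dy": -30, "dz": 0, "turn": -0.03}, {"fingers": -0.3, "dx": 0, "dy": -30, "dz": 0, "turn": -0.03}, {"fingers": -0.3, "dx": 0, "dy": -30, "dz": 0, "turn": -0.03}, {"fingers": -0.3, "dx": 5, "dy": -30, "dz": 0, "turn": -0.03}, {"fingers": -0.3, "dx": 10, "dy": -30, "dz": 0, "turn": -0.02}, {"fingers": -0.3, "dx": 20, "dy": -30, "dz": 0, "turn": -0.02}, {"fingers": -0.3, "dx": 25, "dy": -15, "dz": 0, "turn": 0}, {"fingers": -0.3, "dx": 25, "dy": 0, "dz": 0, "turn": 0}, {"fingers": -0.3, "dx": 20, "dy": 0, "dz": 0, "turn": 0}, {"fingers": -0.3, "dx": 10, "dy": 0, "dz": -5, "turn": 0}, {"fingers": -0.3, "dx": 0, "dy": 0, "dz": 0, "turn": 0}, {"fingers": -0.3, "dx": 0, "dy": 0, "dz": 0, "turn": 0}, {"fingers": -0.3, "dx": 0, "dy": 0, "dz": 0, "turn": 0}]}}

```text
clock: 25.62
position: [0.5109, -0.4253, 0.257]
ee_rot: [0.01, -0.667, 0.745, -0.006]
contact_force: [0.2, -0.5, 0.2]
width: 0.0554
```

Call:
{"op": "play_rows", "data": {"series": [{"fingers": -0.3, "dx": 5, "dy": -17, "dz": 0, "turn": -0.02}, {"fingers": -0.3, "dx": 4, "dy": -17, "dz": 0, "turn": 0}, {"fingers": -0.3, "dx": 0, "dy": 0, "dz": 0, "turn": 0}, {"fingers": -0.3, "dx": 0, "dy": 0, "dz": 0, "turn": 0}, {"fingers": -0.3, "dx": 0, "dy": 0, "dz": 0, "turn": 0}]}}

```text
clock: 26.03
position: [0.5148, -0.4558, 0.2593]
ee_rot: [0.009, -0.659, 0.752, -0.005]
contact_force: [0.3, 0.8, 0.9]
width: 0.0558
```

Call:
{"op": "play_rows", "data": {"series": [{"fingers": -0.3, "dx": 5, "dy": -4, "dz": -15, "turn": 0}, {"fingers": -0.3, "dx": 0, "dy": 0, "dz": -20, "turn": 0}, {"fingers": -0.3, "dx": 0, "dy": 0, "dz": -18, "turn": 0}, {"fingers": -0.3, "dx": 0, "dy": 0, "dz": -6, "turn": 0}, {"fingers": -0.3, "dx": 0, "dy": 0, "dz": 0, "turn": 0}, {"fingers": -0.3, "dx": 0, "dy": 0, "dz": 0, "turn": 0}]}}

```text
clock: 26.53
position: [0.5166, -0.4556, 0.2031]
ee_rot: [0.009, -0.659, 0.752, -0.006]
contact_force: [-0.5, -0.0, 0.7]
width: 0.0558
```

Call:
{"op": "play_rows", "data": {"series": [{"fingers": -0.3, "dx": 4, "dy": -4, "dz": -8, "turn": 0}, {"fingers": -0.3, "dx": 0, "dy": 0, "dz": 0, "turn": 0}, {"fingers": -0.3, "dx": 0, "dy": 0, "dz": 0, "turn": 0}]}}

```text
clock: 26.78
position: [0.5215, -0.4603, 0.1976]
ee_rot: [0.01, -0.659, 0.752, -0.008]
contact_force: [0.1, -0.6, 0.8]
width: 0.0556
```

Call:
{"op": "play_rows", "data": {"series": [{"fingers": 0.2, "dx": -0.5, "dy": 0, "dz": -3, "turn": 0}, {"fingers": 0.5, "dx": 0, "dy": 0, "dz": 0, "turn": 0}, {"fingers": 0.6, "dx": 0, "dy": 0, "dz": 0, "turn": 0}, {"fingers": 0.7, "dx": 0, "dy": 0, "dz": 0, "turn": 0}, {"fingers": 0.8, "dx": 0, "dy": 0, "dz": 0, "turn": 0}, {"fingers": 0.9, "dx": 0, "dy": 0, "dz": 0, "turn": 0}, {"fingers": 1, "dx": 0, "dy": 0, "dz": 0, "turn": 0}, {"fingers": 1, "dx": 0, "dy": 0, "dz": 0, "turn": 0}, {"fingers": 1, "dx": 0, "dy": 0, "dz": 0, "turn": 0}, {"fingers": 1, "dx": 0, "dy": 0, "dz": 10, "turn": 0}, {"fingers": 1, "dx": 0, "dy": 0, "dz": 15, "turn": 0}, {"fingers": 1, "dx": 0, "dy": 0, "dz": 15, "turn": 0}, {"fingers": 1, "dx": 0, "dy": 0, "dz": 0, "turn": 0}, {"fingers": 1, "dx": 0, "dy": 0, "dz": 0, "turn": 0}, {"fingers": 1, "dx": 0, "dy": 0, "dz": 0, "turn": 0}], "squeeze": 70}}

```text
clock: 28.03
position: [0.5199, -0.4596, 0.2352]
ee_rot: [0.009, -0.659, 0.752, -0.006]
contact_force: [0.4, -1.0, -2.6]
width: 0.0034
```

Call:
{"op": "play_rows", "data": {"series": [{"fingers": 1, "dx": -6, "dy": 0, "dz": 15, "turn": 0.02}, {"fingers": 1, "dx": -8, "dy": 6, "dz": 14, "turn": 0.02}, {"fingers": 1, "dx": -8, "dy": 12, "dz": 4, "turn": 0.02}, {"fingers": 1, "dx": 0, "dy": 16, "dz": 0, "turn": 0.02}, {"fingers": 1, "dx": 0, "dy": 18, "dz": 0, "turn": 0.02}, {"fingers": 1, "dx": 0, "dy": 18, "dz": 0, "turn": 0.02}, {"fingers": 1, "dx": 0, "dy": 18, "dz": 0, "turn": 0.02}, {"fingers": 1, "dx": 0, "dy": 18, "dz": 0, "turn": 0.01}, {"fingers": 1, "dx": 0, "dy": 18, "dz": 0, "turn": 0}, {"fingers": 1, "dx": 6, "dy": 18, "dz": 0, "turn": 0}, {"fingers": 1, "dx": 8, "dy": 18, "dz": 0, "turn": 0}, {"fingers": 1, "dx": 12, "dy": 18, "dz": 0, "turn": 0}, {"fingers": 1, "dx": 14, "dy": 18, "dz": 0, "turn": 0}, {"fingers": 1, "dx": 14, "dy": 18, "dz": 0, "turn": 0}, {"fingers": 1, "dx": 14, "dy": 14, "dz": 0, "turn": 0}, {"fingers": 1, "dx": 8, "dy": 8, "dz": 0, "turn": 0}, {"fingers": 1, "dx": 0, "dy": 0, "dz": 0, "turn": 0}, {"fingers": 1, "dx": 0, "dy": 0, "dz": 0, "turn": 0}, {"fingers": 1, "dx": 0, "dy": 0, "dz": 0, "turn": 0}]}}

```text
clock: 29.62
position: [0.5646, -0.1933, 0.2611]
ee_rot: [-0.011, 0.721, -0.693, -0.006]
contact_force: [0.2, -0.8, -2.9]
width: 0.0034
```

Call:
{"op": "play_rows", "data": {"series": [{"fingers": 1, "dx": 7, "dy": 0, "dz": 3, "turn": -0.015}, {"fingers": 1, "dx": 6, "dy": 4, "dz": 3, "turn": 0}, {"fingers": 1, "dx": 0, "dy": 0, "dz": 0, "turn": 0}, {"fingers": 1, "dx": 0, "dy": 0, "dz": 0, "turn": 0}, {"fingers": 1, "dx": 0, "dy": 0, "dz": 0, "turn": 0}]}}

```text
clock: 30.03
position: [0.577, -0.1926, 0.2679]
ee_rot: [-0.01, 0.713, -0.701, -0.006]
contact_force: [-0.2, 0.1, -3.4]
width: 0.0031
```

```bash
python3 - <<'E'
from h import *
t=get_image('top'); s=get_image('side'); st=get_state();print(st['position'],st['ee_rot'])
a=crop(s,(320,195),73,73,8)[:584,:584]; im=np.zeros((584,800,3),np.uint8); im[:,:584]=a
cv2.imwrite('pics/i1.png',im)
for n in (t,s):
    print([(round(m['p'],2),np.round(m['xy'],1).tolist(),int(m['region'].sum())) for m in masks_of(n,'basket2_grip')])
# compare to first basket's picture at same place
E
python3 - <<'E'
import cv2,numpy as np
a=cv2.imread('pics/e1.png')[350:584,180:460].astype(np.float32).mean(2); b=cv2.imread('pics/i1.png')[350:584,180:460].astype(np.float32).mean(2)
w=cv2.createHanningWindow((280,234),cv2.CV_32F)
print('shift px(x8)',cv2.phaseCorrelate(a,b,w))
E
```

```text
[ 0.57678598 -0.19252752  0.26774567] [-0.00978957  0.71307736 -0.70099019 -0.00613185]
[(0.71, [442.1, 256.6], 265), (0.68, [409.8, 257.4], 181), (0.53, [374.6, 198.6], 75)]
[(0.84, [360.9, 270.0], 543), (0.84, [322.3, 393.3], 316), (0.75, [295.1, 349.6], 716), (0.25, [293.1, 130.4], 102)]
shift px(x8) ((0.2182367794679294, -0.2941513762299479), 0.17276453585536392)
```

Call:
{"op": "play_rows", "data": {"series": [{"fingers": 1, "dx": 2, "dy": 10, "dz": -1, "turn": 0}, {"fingers": 1, "dx": 0, "dy": 10, "dz": 0, "turn": 0}, {"fingers": 1, "dx": 0, "dy": 10, "dz": 0, "turn": 0}, {"fingers": 1, "dx": 0, "dy": 10, "dz": 0, "turn": 0}, {"fingers": 1, "dx": 0, "dy": 10, "dz": 0, "turn": 0}, {"fingers": 1, "dx": -0.3, "dy": 10, "dz": 0, "turn": 0}, {"fingers": 1, "dx": -0.3, "dy": 6, "dz": 0, "turn": 0}, {"fingers": 1, "dx": 0, "dy": 0, "dz": 0, "turn": 0}, {"fingers": 1, "dx": 0, "dy": 0, "dz": 0, "turn": 0}]}}

```text
clock: 30.98
position: [0.5771, -0.1164, 0.2666]
ee_rot: [-0.01, 0.714, -0.7, -0.007]
contact_force: [0.3, -0.1, -3.7]
width: 0.0029
```

Call:
{"op": "play_rows", "data": {"series": [{"fingers": 1, "dx": -0.2, "dy": 8, "dz": 0, "turn": 0}, {"fingers": 1, "dx": -0.2, "dy": 8, "dz": 0, "turn": 0}, {"fingers": 1, "dx": -0.2, "dy": 8, "dz": 0, "turn": 0}, {"fingers": 1, "dx": -0.2, "dy": 8, "dz": 0, "turn": 0}, {"fingers": 1, "dx": -0.2, "dy": 8, "dz": 0, "turn": 0}, {"fingers": 1, "dx": -0.2, "dy": 8, "dz": 0, "turn": 0}, {"fingers": 1, "dx": -0.2, "dy": 8, "dz": 0, "turn": 0}, {"fingers": 1, "dx": -0.2, "dy": 8, "dz": 0, "turn": 0}, {"fingers": 1, "dx": -0.2, "dy": 8, "dz": 0, "turn": 0}, {"fingers": 1, "dx": -0.2, "dy": 8, "dz": 0, "turn": 0}, {"fingers": 1, "dx": -0.2, "dy": 8, "dz": 0, "turn": 0}, {"fingers": 1, "dx": 0, "dy": 5, "dz": 0, "turn": 0}, {"fingers": 1, "dx": 0, "dy": 0, "dz": 0, "turn": 0}, {"fingers": 1, "dx": 0, "dy": 0, "dz": 0, "turn": 0}]}}

```text
clock: 32.15
position: [0.5745, -0.0134, 0.2666]
ee_rot: [-0.01, 0.714, -0.7, -0.007]
contact_force: [0.3, -1.2, -2.8]
width: 0.0034
```

Run:
```python
from h import *
s=get_image('side'); st=get_state();print(st['position'],st['contact_force'])
print([(round(m['p'],2),np.round(m['xy'],1).tolist(),int(m['region'].sum())) for m in masks_of(s,'basket2_grip')])
im=np.zeros((290,400,3),np.uint8); im=crop(s,(340,195),40,29,10)
a=cv2.imread('pics/f1.png')[300:590,400:]
print('flap diff vs shut picture',np.abs(a.astype(int)-im).mean(), np.abs(a.astype(int)-im)[80:220,120:220].mean())
```

```text
[ 0.57448201 -0.01335963  0.26665143] [ 0.15311621  0.46426376 -2.40403382]
[(0.84, [295.3, 348.4], 750), (0.74, [320.5, 393.5], 341), (0.7, [330.6, 233.2], 413)]
flap diff vs shut picture 6.617847701149425 0.737
```

Flap is shut (same pixels as the earlier shut picture). Lower and release.

Call:
{"op": "play_rows", "data": {"series": [{"fingers": 1, "dx": 0, "dy": 0, "dz": -4, "turn": 0}, {"fingers": 1, "dx": 0, "dy": 0, "dz": -4, "turn": 0}, {"fingers": 1, "dx": 0, "dy": 0, "dz": 0, "turn": 0}, {"fingers": 0.8, "dx": 0, "dy": 0, "dz": 0, "turn": 0}, {"fingers": 0.6, "dx": 0, "dy": 0, "dz": 0, "turn": 0}, {"fingers": 0.4, "dx": 0, "dy": 0, "dz": 0, "turn": 0}, {"fingers": 0.4, "dx": 0, "dy": 0, "dz": 0, "turn": 0}, {"fingers": 0.4, "dx": 0, "dy": 0, "dz": 0, "turn": 0}, {"fingers": 0.4, "dx": 0, "dy": 0, "dz": 0, "turn": 0}]}}

```text
clock: 33.0
position: [0.5763, -0.0162, 0.2599]
ee_rot: [-0.012, 0.713, -0.701, -0.005]
contact_force: [0.5, -0.2, -0.6]
width: 0.0254
```

Call:
{"op": "play_rows", "data": {"series": [{"fingers": 0.4, "dx": -8, "dy": 0, "dz": 0, "turn": 0}, {"fingers": 0.4, "dx": -14, "dy": 0, "dz": 0, "turn": 0}, {"fingers": 0.4, "dx": -20, "dy": 0, "dz": 0, "turn": 0}, {"fingers": 0.4, "dx": -20, "dy": 0, "dz": 0, "turn": 0}, {"fingers": 0.4, "dx": -25, "dy": 0, "dz": 0, "turn": 0}, {"fingers": 0.4, "dx": -25, "dy": 0, "dz": 0, "turn": 0}, {"fingers": 0.4, "dx": -25, "dy": 0, "dz": 0, "turn": 0}, {"fingers": 0.4, "dx": -25, "dy": 0, "dz": 0, "turn": 0}, {"fingers": 0.4, "dx": -25, "dy": 0, "dz": 0, "turn": 0}, {"fingers": 0.4, "dx": -20, "dy": 0, "dz": 0, "turn": 0}, {"fingers": 0.4, "dx": 0, "dy": 30, "dz": 0, "turn": 0}, {"fingers": 0.4, "dx": 0, "dy": 35, "dz": 0, "turn": 0}, {"fingers": 0.4, "dx": 0, "dy": 35, "dz": 0, "turn": 0}, {"fingers": 0.4, "dx": 0, "dy": 35, "dz": 0, "turn": 0}, {"fingers": 0.4, "dx": 0, "dy": 35, "dz": 0, "turn": 0}, {"fingers": 0.4, "dx": 0, "dy": 35, "dz": 0, "turn": 0}, {"fingers": 0.4, "dx": 0, "dy": 35, "dz": 0, "turn": 0}, {"fingers": 0.4, "dx": 0, "dy": 35, "dz": 0, "turn": 0}, {"fingers": 0.4, "dx": 0, "dy": 0, "dz": 0, "turn": 0}, {"fingers": 0.4, "dx": 0, "dy": 0, "dz": 0, "turn": 0}]}}

```text
clock: 34.67
position: [0.3455, 0.2677, 0.2617]
ee_rot: [-0.014, 0.71, -0.704, -0.001]
contact_force: [0.4, -0.3, -0.5]
width: 0.0254
```

Run:
```python
from h import *
t=get_image('top'); s=get_image('side'); st=get_state();print(st['position'],st['contact_force'])
im=np.zeros((590,800,3),np.uint8)
im[:,:400]=crop(s,(295,130),80,118,5)[:590]; im[:300,400:]=crop(t,(195,175),80,60,5); im[300:590,400:]=crop(t,(285,160),100,72,4)[:290,:400]
cv2.imwrite('pics/z.png',im)
```

```text
[0.34598964 0.26646361 0.26179056] [-0.1097492  -0.80363098 -0.64297909]Traceback (most recent call last):
  File "<stdin>", line 4, in <module>
ValueError: could not broadcast input array from shape (288,400,3) into shape (290,400,3)
```

Run:
```python
from h import *
t=get_image('top'); s=get_image('side')
im=np.zeros((590,800,3),np.uint8)
im[:,:400]=crop(s,(295,130),80,118,5)[:590]; im[:300,400:]=crop(t,(195,175),80,60,5); im[300:588,400:]=crop(t,(285,160),100,72,4)
cv2.imwrite('pics/z.png',im)
for n in (t,s):
  for l in ['basket2_grip','flask1','amber1','beaker','milkpan_center']: print(l,[(round(m['p'],2),np.round(m['xy']).tolist()) for m in masks_of(n,l)])
```

```text
basket2_grip [(0.71, [333.0, 191.0]), (0.71, [334.0, 199.0]), (0.69, [445.0, 258.0]), (0.49, [407.0, 255.0]), (0.25, [355.0, 156.0])]
flask1 [(0.77, [324.0, 150.0]), (0.75, [321.0, 251.0])]
amber1 [(0.81, [353.0, 157.0]), (0.4, [348.0, 254.0])]
beaker [(0.6, [431.0, 180.0])]
milkpan_center [(0.92, [203.0, 194.0]), (0.56, [336.0, 192.0]), (0.42, [247.0, 191.0]), (0.23, [333.0, 198.0])]
basket2_grip [(0.87, [298.0, 351.0]), (0.79, [320.0, 393.0]), (0.71, [339.0, 226.0])]
flask1 [(0.94, [379.0, 209.0]), (0.64, [262.0, 182.0])]
amber1 [(0.59, [273.0, 282.0]), (0.57, [389.0, 230.0])]
beaker [(0.78, [420.0, 331.0])]
milkpan_center [(0.98, [271.0, 129.0])]
```

View pics/z.png

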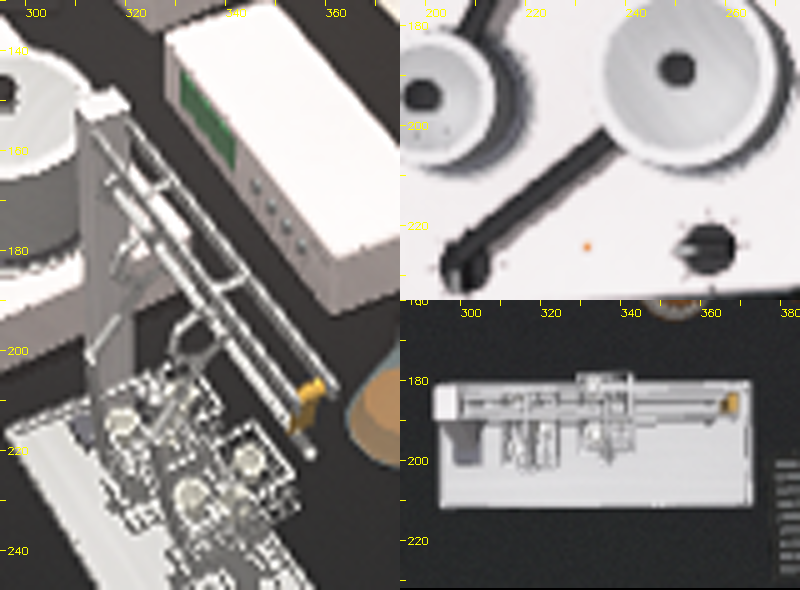

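Both baskets are on the peg with the flap shut, but the outer one may still be swinging. I'll let it settle.

Call:
{"op": "play_rows", "data": {"series": [{"fingers": 0.4, "dx": 0, "dy": 0, "dz": 0, "turn": 0}, {"fingers": 0.4, "dx": 0, "dy": 0, "dz": 0, "turn": 0}, {"fingers": 0.4, "dx": 0, "dy": 0, "dz": 0, "turn": 0}, {"fingers": 0.4, "dx": 0, "dy": 0, "dz": 0, "turn": 0}, {"fingers": 0.4, "dx": 0, "dy": 0, "dz": 0, "turn": 0}, {"fingers": 0.4, "dx": 0, "dy": 0, "dz": 0, "turn": 0}, {"fingers": 0.4, "dx": 0, "dy": 0, "dz": 0, "turn": 0}, {"fingers": 0.4, "dx": 0, "dy": 0, "dz": 0, "turn": 0}, {"fingers": 0.4, "dx": 0, "dy": 0, "dz": 0, "turn": 0}, {"fingers": 0.4, "dx": 0, "dy": 0, "dz": 0, "turn": 0}, {"fingers": 0.4, "dx": 0, "dy": 0, "dz": 0, "turn": 0}, {"fingers": 0.4, "dx": 0, "dy": 0, "dz": 0, "turn": 0}, {"fingers": 0.4, "dx": 0, "dy": 0, "dz": 0, "turn": 0}, {"fingers": 0.4, "dx": 0, "dy": 0, "dz": 0, "turn": 0}, {"fingers": 0.4, "dx": 0, "dy": 0, "dz": 0, "turn": 0}, {"fingers": 0.4, "dx": 0, "dy": 0, "dz": 0, "turn": 0}, {"fingers": 0.4, "dx": 0, "dy": 0, "dz": 0, "turn": 0}, {"fingers": 0.4, "dx": 0, "dy": 0, "dz": 0, "turn": 0}, {"fingers": 0.4, "dx": 0, "dy": 0, "dz": 0, "turn": 0}, {"fingers": 0.4, "dx": 0, "dy": 0, "dz": 0, "turn": 0}]}}

```text
clock: 37.03
position: [0.3466, 0.2668, 0.2618]
ee_rot: [-0.014, 0.708, -0.706, -0.001]
contact_force: [0.0, -0.1, -0.2]
width: 0.0257
```

Run:
```python
from h import *
A=[get_image('side')['pixels'].astype(int) for _ in range(8)]
print('frame to frame change, stand area',[round(float(np.abs(A[i]-A[0])[170:260,300:360].mean()),2) for i in range(1,8)])
t=get_image('top'); s=get_image('side')
for n in(t,s): print([(round(m['p'],2),np.round(m['xy'],1).tolist()) for m in masks_of(n,'basket2_grip')])
```

```text
frame to frame change, stand area [4.76, 7.49, 8.93, 10.1, 11.57, 12.35, 12.46]
[(0.82, [404.2, 256.4]), (0.7, [209.9, 227.8]), (0.66, [443.8, 257.5]), (0.52, [333.0, 192.3])]
[(0.81, [321.5, 395.1]), (0.72, [338.3, 229.3]), (0.67, [296.1, 349.3]), (0.65, [336.2, 238.8])]
```

Run:
```python
from h import *
A=[]
for _ in range(60): A.append(get_image('side')['pixels'].astype(int))
print([round(float(np.abs(A[i]-A[i-1])[170:260,300:360].mean()),1) for i in range(1,60)])
cv2.imwrite('pics/last.png',crop({'pixels':A[-1].astype(np.uint8)},(295,130),80,118,5)); print(get_state()['clock'])
```

```text
[6.1, 5.9, 5.2, 3.6, 2.1, 3.4, 4.7, 5.7, 5.9, 5.8, 5.8, 4.8, 3.4, 1.8, 3.6, 5.0, 5.5, 5.7, 5.5, 5.3, 4.5, 3.0, 1.9, 3.4, 4.6, 5.1, 5.3, 5.3, 5.1, 4.0, 2.6, 1.9, 3.7, 4.5, 5.0, 5.2, 5.0, 4.8, 3.8, 2.6, 2.0, 3.2, 4.2, 4.8, 4.8, 4.7, 4.4, 3.5, 2.4, 2.2, 3.4, 3.9, 4.6, 4.5, 4.1, 4.0, 3.0, 2.1, 1.9]
40.6333
```

The baskets hang free and are swinging with slowly falling amplitude. I'll wait longer, since there is plenty of time.

Call:
{"op": "play_rows", "data": {"series": [{"fingers": 0.4, "dx": 0, "dy": 0, "dz": 0, "turn": 0}, {"fingers": 0.4, "dx": 0, "dy": 0, "dz": 0, "turn": 0}, {"fingers": 0.4, "dx": 0, "dy": 0, "dz": 0, "turn": 0}, {"fingers": 0.4, "dx": 0, "dy": 0, "dz": 0, "turn": 0}, {"fingers": 0.4, "dx": 0, "dy": 0, "dz": 0, "turn": 0}, {"fingers": 0.4, "dx": 0, "dy": 0, "dz": 0, "turn": 0}, {"fingers": 0.4, "dx": 0, "dy": 0, "dz": 0, "turn": 0}, {"fingers": 0.4, "dx": 0, "dy": 0, "dz": 0, "turn": 0}, {"fingers": 0.4, "dx": 0, "dy": 0, "dz": 0, "turn": 0}, {"fingers": 0.4, "dx": 0, "dy": 0, "dz": 0, "turn": 0}, {"fingers": 0.4, "dx": 0, "dy": 0, "dz": 0, "turn": 0}, {"fingers": 0.4, "dx": 0, "dy": 0, "dz": 0, "turn": 0}, {"fingers": 0.4, "dx": 0, "dy": 0, "dz": 0, "turn": 0}, {"fingers": 0.4, "dx": 0, "dy": 0, "dz": 0, "turn": 0}, {"fingers": 0.4, "dx": 0, "dy": 0, "dz": 0, "turn": 0}, {"fingers": 0.4, "dx": 0, "dy": 0, "dz": 0, "turn": 0}, {"fingers": 0.4, "dx": 0, "dy": 0, "dz": 0, "turn": 0}, {"fingers": 0.4, "dx": 0, "dy": 0, "dz": 0, "turn": 0}, {"fingers": 0.4, "dx": 0, "dy": 0, "dz": 0, "turn": 0}, {"fingers": 0.4, "dx": 0, "dy": 0, "dz": 0, "turn": 0}]}}

```text
clock: 42.3
position: [0.3466, 0.2668, 0.2617]
ee_rot: [-0.014, 0.708, -0.706, -0.001]
contact_force: [0.6, 0.9, 0.3]
width: 0.0257
```

Call:
{"op": "play_rows", "data": {"series": [{"fingers": 0.4, "dx": 0, "dy": 0, "dz": 0, "turn": 0}, {"fingers": 0.4, "dx": 0, "dy": 0, "dz": 0, "turn": 0}, {"fingers": 0.4, "dx": 0, "dy": 0, "dz": 0, "turn": 0}, {"fingers": 0.4, "dx": 0, "dy": 0, "dz": 0, "turn": 0}, {"fingers": 0.4, "dx": 0, "dy": 0, "dz": 0, "turn": 0}, {"fingers": 0.4, "dx": 0, "dy": 0, "dz": 0, "turn": 0}, {"fingers": 0.4, "dx": 0, "dy": 0, "dz": 0, "turn": 0}, {"fingers": 0.4, "dx": 0, "dy": 0, "dz": 0, "turn": 0}, {"fingers": 0.4, "dx": 0, "dy": 0, "dz": 0, "turn": 0}, {"fingers": 0.4, "dx": 0, "dy": 0, "dz": 0, "turn": 0}, {"fingers": 0.4, "dx": 0, "dy": 0, "dz": 0, "turn": 0}, {"fingers": 0.4, "dx": 0, "dy": 0, "dz": 0, "turn": 0}, {"fingers": 0.4, "dx": 0, "dy": 0, "dz": 0, "turn": 0}, {"fingers": 0.4, "dx": 0, "dy": 0, "dz": 0, "turn": 0}, {"fingers": 0.4, "dx": 0, "dy": 0, "dz": 0, "turn": 0}, {"fingers": 0.4, "dx": 0, "dy": 0, "dz": 0, "turn": 0}, {"fingers": 0.4, "dx": 0, "dy": 0, "dz": 0, "turn": 0}, {"fingers": 0.4, "dx": 0, "dy": 0, "dz": 0, "turn": 0}, {"fingers": 0.4, "dx": 0, "dy": 0, "dz": 0, "turn": 0}, {"fingers": 0.4, "dx": 0, "dy": 0, "dz": 0, "turn": 0}]}}

```text
clock: 43.97
position: [0.3466, 0.2668, 0.2617]
ee_rot: [-0.014, 0.708, -0.706, -0.001]
contact_force: [-0.3, 0.0, -0.4]
width: 0.0258
```

Call:
{"op": "play_rows", "data": {"series": [{"fingers": 0.4, "dx": 0, "dy": 0, "dz": 0, "turn": 0}, {"fingers": 0.4, "dx": 0, "dy": 0, "dz": 0, "turn": 0}, {"fingers": 0.4, "dx": 0, "dy": 0, "dz": 0, "turn": 0}, {"fingers": 0.4, "dx": 0, "dy": 0, "dz": 0, "turn": 0}, {"fingers": 0.4, "dx": 0, "dy": 0, "dz": 0, "turn": 0}, {"fingers": 0.4, "dx": 0, "dy": 0, "dz": 0, "turn": 0}, {"fingers": 0.4, "dx": 0, "dy": 0, "dz": 0, "turn": 0}, {"fingers": 0.4, "dx": 0, "dy": 0, "dz": 0, "turn": 0}, {"fingers": 0.4, "dx": 0, "dy": 0, "dz": 0, "turn": 0}, {"fingers": 0.4, "dx": 0, "dy": 0, "dz": 0, "turn": 0}, {"fingers": 0.4, "dx": 0, "dy": 0, "dz": 0, "turn": 0}, {"fingers": 0.4, "dx": 0, "dy": 0, "dz": 0, "turn": 0}, {"fingers": 0.4, "dx": 0, "dy": 0, "dz": 0, "turn": 0}, {"fingers": 0.4, "dx": 0, "dy": 0, "dz": 0, "turn": 0}, {"fingers": 0.4, "dx": 0, "dy": 0, "dz": 0, "turn": 0}, {"fingers": 0.4, "dx": 0, "dy": 0, "dz": 0, "turn": 0}, {"fingers": 0.4, "dx": 0, "dy": 0, "dz": 0, "turn": 0}, {"fingers": 0.4, "dx": 0, "dy": 0, "dz": 0, "turn": 0}, {"fingers": 0.4, "dx": 0, "dy": 0, "dz": 0, "turn": 0}, {"fingers": 0.4, "dx": 0, "dy": 0, "dz": 0, "turn": 0}]}}

```text
clock: 45.63
position: [0.3466, 0.2668, 0.2617]
ee_rot: [-0.014, 0.708, -0.706, -0.001]
contact_force: [1.1, 0.6, 0.1]
width: 0.0257
```

Call:
{"op": "play_rows", "data": {"series": [{"fingers": 0.4, "dx": 0, "dy": 0, "dz": 0, "turn": 0}, {"fingers": 0.4, "dx": 0, "dy": 0, "dz": 0, "turn": 0}, {"fingers": 0.4, "dx": 0, "dy": 0, "dz": 0, "turn": 0}, {"fingers": 0.4, "dx": 0, "dy": 0, "dz": 0, "turn": 0}, {"fingers": 0.4, "dx": 0, "dy": 0, "dz": 0, "turn": 0}, {"fingers": 0.4, "dx": 0, "dy": 0, "dz": 0, "turn": 0}, {"fingers": 0.4, "dx": 0, "dy": 0, "dz": 0, "turn": 0}, {"fingers": 0.4, "dx": 0, "dy": 0, "dz": 0, "turn": 0}, {"fingers": 0.4, "dx": 0, "dy": 0, "dz": 0, "turn": 0}, {"fingers": 0.4, "dx": 0, "dy": 0, "dz": 0, "turn": 0}, {"fingers": 0.4, "dx": 0, "dy": 0, "dz": 0, "turn": 0}, {"fingers": 0.4, "dx": 0, "dy": 0, "dz": 0, "turn": 0}, {"fingers": 0.4, "dx": 0, "dy": 0, "dz": 0, "turn": 0}, {"fingers": 0.4, "dx": 0, "dy": 0, "dz": 0, "turn": 0}, {"fingers": 0.4, "dx": 0, "dy": 0, "dz": 0, "turn": 0}, {"fingers": 0.4, "dx": 0, "dy": 0, "dz": 0, "turn": 0}, {"fingers": 0.4, "dx": 0, "dy": 0, "dz": 0, "turn": 0}, {"fingers": 0.4, "dx": 0, "dy": 0, "dz": 0, "turn": 0}, {"fingers": 0.4, "dx": 0, "dy": 0, "dz": 0, "turn": 0}, {"fingers": 0.4, "dx": 0, "dy": 0, "dz": 0, "turn": 0}]}}

```text
clock: 47.3
position: [0.3466, 0.2668, 0.2617]
ee_rot: [-0.014, 0.708, -0.706, -0.001]
contact_force: [-0.9, 0.6, -0.1]
width: 0.026
```

Call:
{"op": "play_rows", "data": {"series": [{"fingers": 0.4, "dx": 0, "dy": 0, "dz": 0, "turn": 0}, {"fingers": 0.4, "dx": 0, "dy": 0, "dz": 0, "turn": 0}, {"fingers": 0.4, "dx": 0, "dy": 0, "dz": 0, "turn": 0}, {"fingers": 0.4, "dx": 0, "dy": 0, "dz": 0, "turn": 0}, {"fingers": 0.4, "dx": 0, "dy": 0, "dz": 0, "turn": 0}, {"fingers": 0.4, "dx": 0, "dy": 0, "dz": 0, "turn": 0}, {"fingers": 0.4, "dx": 0, "dy": 0, "dz": 0, "turn": 0}, {"fingers": 0.4, "dx": 0, "dy": 0, "dz": 0, "turn": 0}, {"fingers": 0.4, "dx": 0, "dy": 0, "dz": 0, "turn": 0}, {"fingers": 0.4, "dx": 0, "dy": 0, "dz": 0, "turn": 0}, {"fingers": 0.4, "dx": 0, "dy": 0, "dz": 0, "turn": 0}, {"fingers": 0.4, "dx": 0, "dy": 0, "dz": 0, "turn": 0}, {"fingers": 0.4, "dx": 0, "dy": 0, "dz": 0, "turn": 0}, {"fingers": 0.4, "dx": 0, "dy": 0, "dz": 0, "turn": 0}, {"fingers": 0.4, "dx": 0, "dy": 0, "dz": 0, "turn": 0}, {"fingers": 0.4, "dx": 0, "dy": 0, "dz": 0, "turn": 0}, {"fingers": 0.4, "dx": 0, "dy": 0, "dz": 0, "turn": 0}, {"fingers": 0.4, "dx": 0, "dy": 0, "dz": 0, "turn": 0}, {"fingers": 0.4, "dx": 0, "dy": 0, "dz": 0, "turn": 0}, {"fingers": 0.4, "dx": 0, "dy": 0, "dz": 0, "turn": 0}]}}

```text
clock: 48.97
position: [0.3466, 0.2668, 0.2617]
ee_rot: [-0.014, 0.708, -0.706, -0.001]
contact_force: [0.3, -0.6, 0.8]
width: 0.0255
```

Run:
```python
from h import *
A=[]
for _ in range(16): A.append(get_image('side')['pixels'].astype(int))
print([round(float(np.abs(A[i]-A[i-1])[170:260,300:360].mean()),1) for i in range(1,16)])
a=cv2.imread('pics/f1.png')[300:590,400:].astype(int); im=crop({'pixels':A[-1].astype(np.uint8)},(340,195),40,29,10)
print('flap diff',np.abs(a-im)[80:220,120:220].mean())
t=get_image('top'); print(np.abs(crop(t,(195,175),80,60,5).astype(int)-cv2.imread('pics/z.png')[:300,400:]).mean(), get_state()['clock'])
```

```text
[1.1, 0.8, 0.6, 0.7, 0.9, 0.8, 0.9, 0.9, 1.1, 0.9, 0.7, 0.5, 0.7, 0.8, 0.9]
flap diff 0.8500952380952381
0.48999444444444445 49.8167
```

The swing has died down to near noise level, and the flap and hot plate views haven't changed. I'll hand in.

```bash
python3 -c "
from rig import sign_off; print(sign_off())"
```

```text
the job is handed in; nothing more can be done
None
```

I did the job in the order asked and handed it in at about 50 s; `sign_off` gives no verdict.

- **Saucepan:** I swung the handle about 55° inward. In the top view its tip lies inside the plate edge and clear of the small pan. The pan's centre moved about 5 mm during the swing and looks within a few mm of the ring's centre. That is from picture measurement, accurate to about 2–4 mm.
- **Switch:** I turned it from 4 down to 2. The top view shows the pointer at the left mark, position 2. I had no joint reading to confirm it.
- **Baskets:** Two steel baskets were present, and both hang on the peg about 70 mm apart, well past the flap. I gripped each by the left of its eye ring, not at the named grip point, because the gripper stays pointing down and its body would have hit the leaning arm.
- **Last checks:** The flap area matches the earlier picture of it shut. The small pan, the other switch and the rest of the hot plate look unchanged in the pictures, and the networks found the glassware at about its starting pixels. Both baskets swung after release, so I waited about 15 s until frame-to-frame change was near noise level.
- **Not confirmed by eye:** The 16-picture limit was used up, so I checked the final settled baskets by pixel difference only.

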